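# Tap two stuck steel balls out of a sample bottle

### The arm

A 6-joint arm with a two-finger parallel gripper is mounted at the origin on the work surface. World frame = base frame: x ahead of the robot, y to its left, z up, the work surface at z = 0. Lengths are in m, angles in rad, forces in N, time in s.
With the tool pointing down it reaches from about 0.35 to 0.925 m from the base axis. Payload 6.4 kg.
Tool frame: the origin (TCP) lies on the front face of the gripper's body, between the roots of the fingers; the fingertips stand 73 mm ahead of it and the grasp point (between the pads) lies 54 mm ahead of it; z points along the fingers, y is the direction in which the jaws open and shut (so a half turn about z gives the same grasp; the last joint's range is limited). The gripper opens to 85 mm and grips with 20 to 120 N. Pads are 22 mm wide; open, the fingers measure 114 mm over their backs; the gripper's body (76 mm by 85 mm) begins 54 mm behind the grasp point. The pads swing forward as they close: fully open they stand 13 mm farther back than shut.
Start: joints at [1.08, 0.245, 1.558, -0, 1.339, -0.174], TCP at [0.202, 0.618, 0.304] pointing down, gripper open.
Joint ranges: [-3.13, 3.13], [-1.02, 2.26], [0.13, 2.54], [-0.95, 4.09], [0.21, 2.88], [-2.74, 2.74]. Speed limits (rad/s): [2.57, 2.57, 3.14, 3.14, 3.14, 3.14].

### API

Orientations are given as a rotation vector (axis times angle).
In Python, from plant import read_state, snapshot, calibration, close_job, find_in gives the robot as it stands.
- The arm moves only by the shell command python3 -m handwheel 'ROWS' [OPENING] [FORCE]. ROWS is JSON, a list of rows, each a list of 4 numbers: the shift along the tool's x, y, z in m, then the turn about the tool's z in rad. A call has 1 to 20 rows; each row shifts and turns the pose as measured when the row begins, along the tool's axes as they then stand; what a row does not reach is not made up. A row lasts 1/10 s, in which the tool goes at most 50 mm and 8.59 degrees, less where a joint would pass 70% of its speed; a pose out of reach is approached as far as the arm can. A call with a gripper value outside its range is refused whole. OPENING is the opening, from 0 (shut) to 1 (fully open), set as the call begins (- or left out, the last holds). The fingers move at their own pace and stop on an object; FORCE is the grip in N (left out, the last holds). Time passes only in rows, so rows that do not move let the fingers close. It gives the time, the measured TCP pose, the force and the opening at its end, in the units of the state.
- read_state(): the state, without advancing time (a new reading comes with each control period).
- snapshot(name): name is "scene" or "side" or "wrist"; returns the picture (384x512x3 uint8, red, green, blue); there is no depth.
- calibration(name): a dict with "camera_matrix" (3x3 intrinsics, pixels), "R" (3x3) and "t" (3): a world point X has camera coordinates R X + t. Camera axes: x right, y down, z forward; pixel columns grow to the right and rows downward; lengths in m; the calibration is good to about 2 mm. A picture is of the moment at which its call begins: read the wrist's pose just before it. calibration takes no time and is no camera call; for the wrist camera it gives the pose at the moment of the call.
- close_job(): hands the job in, once; it reports no verdict.
Trained networks look in the newest picture that a camera, given by its name, has taken for a name from the list of things; names that differ only in an ending like _2 or _b are one class to them, and where a whole thing is asked for, a point or a joint stands for the part that bears it (a point fixed in the world has none). Each returns a list of dicts, best first, with "confidence" (0 to 1); they miss things now and then, are a little off and sometimes report something else, mostly with a low value. They report only what shows in the picture. A call takes as long as a camera call. They do not tell look-alikes from the thing itself.
- find_in(camera, target): "rect" ([left, top, width, height] in pixels, round what is visible of it).
The state is a dict: "time": time; "joints": joint angles; "joint_velocities": joint speeds; "joint_efforts": joint torques, N m; "tool_pos": TCP position; "tcp_rot": TCP orientation; "ft_force": force on the tool from outside, world axes, zero at the start; "torque": the same for the moment, N m; "gripper_width": opening from 0.0 (shut) to 1.0 (fully open).
Only numpy, scipy, OpenCV 4.12 (cv2) and the standard library are available. Lean on these libraries where they do the work, as an engineer would, in place of code of your own. Each camera call takes 0.05 s, during which the arm holds its last target.

### The job

Two steel mixing balls are stuck in the neck of the small square glass bottle that lies on its rest. Pick the bottle up, tip it mouth down over the steel tray and tap its rim on the tray's round cross bar - briskly enough to work the balls loose, but without hammering the glass - until both balls have dropped into the tray. Then lay the bottle back in its rest, flat and the same way round as it lay, and let go; leave the other glassware where it stands.

Things in the scene. Friction and masses are not known exactly. Their poses are not given: they have to be found in the camera images.
- bottle: Clear glass bottle, square body, lying on its side, 0.16 kg. Body 84 (x) by 44 (y) by 44 mm (z), flat sides: grip it across y from above. Origin: centre of the body's underside as it lies. The neck points along -x, on the line y = 0, z = 22 mm: 27 mm outside, 19 mm bore, from x = -42 mm to a round collar (the rim), 34 mm diameter, x = -78 to -86 mm.
- mouth (a point): Centre of the bottle's open mouth, in the end face of the rim: (-86, 0, 22) mm in the bottle's frame. The rim's outside is 17 mm from it all round. Axes as the bottle's. Most effective: bottle tipped about 40 degrees, lower part of the rim's end face struck on the bar along the bottle's axis at 0.1 to 0.3 m/s, then drawn back; one to six taps free both balls. Hits on the collar's side do less; slow pressing does nothing.
- ball1_center (a point): Centre of the outer steel ball, 16 mm diameter, 17 g; at the start wedged in the neck 10.5 mm inside the mouth. It stays put however the bottle is held or smoothly carried. Each brisk tap jolts it up to a millimetre or two along; about 1.5 mm from its start it comes free and, mouth 20 degrees or more down, rolls out.
- ball2_center (a point): Centre of the inner steel ball, like the first, at the start wedged 27.5 mm inside the mouth. It frees in the same way.
- tray: Fixed open steel tray, 200 (x) by 150 mm (y), walls 35 mm high, walls and floor 4 mm thick. Origin: centre of its underside, on the bench. A round bar crosses it above the walls (see bar); the wider part of the tray is on the bar's -x side.
- bar: The tapping bar: fixed round steel bar, 12 mm diameter, 166 mm long along its y axis, on two flat posts at the ends. Origin: its middle, on its centre line, 70 mm above the bench and at x = +30 mm of the tray. Axes as the tray's. A bottle with its rim on the bar and its mouth to the -x side empties into the wider part of the tray.
- rest: Fixed grey rest for the lying bottle: base 102 (x) by 68 mm (y), 6 mm thick; side rails 54 mm apart inside, tops 16 mm above the bench; end stops 90 mm apart inside, tops 10 to 13 mm. Origin: centre of its underside, on the bench. The bottle lies in it, origin 6 mm above the rest's, axes alike, 5 mm play each side, 3 mm each end, neck out over the -x end.
- reagent: Bystander: capped amber bottle, 60 mm diameter, 130 mm tall, standing. Origin under its centre.
- beaker: Bystander: clear glass cup, 72 mm diameter, 90 mm tall, standing. Origin under its centre.
- dish: Bystander: flat covered glass dish, 94 mm diameter, 18 mm high. Origin under its centre.
There are look-alikes about, which are no part of the job. Leave any yellow look-alike of the bottle alone. Of the things that look like the tray, take the one that is farthest to the robot's left at the start.

How it is judged:
By the outcome, as a careful person would: the job done as asked, in the order asked, and still so for the second after the job is handed in, with the robot touching nothing.
It also fails if it takes over 45 s, if anything falls off the work surface, if the arm or the gripper's body presses on something with over 40 N, if the wrist force passes 120 N, or if a joint passes its speed limit or range.

## Working session

There is one attempt and no reset: what is moved stays moved. The work goes in short steps, Python scripts to look and compute and a shell command to move; the robot and the scene stay as the last step left them, time stands still between calls to the robot, and variables do not carry over. Pictures are saved under pics/ and viewed, and the job is handed in when it is done.

```bash
ls; mkdir -p pics; python3 - <<'E'
from plant import *
import cv2
s=read_state();print({k:s[k] for k in('time','joints','tool_pos','tcp_rot','ft_force','gripper_width')})
for n in('scene','side','wrist'):
    im=snapshot(n);cv2.imwrite(f'pics/{n}0.png',im[:,:,::-1])
    print(n,calibration(n))
    for t in('bottle','tray','bar','rest'):
        print(t,[(d['rect'],round(d['confidence'],2)) for d in find_in(n,t)])
print(read_state()['time'])
E
```

```text
pics
{'time': 0.0, 'joints': array([ 1.07986335e+00,  2.45811808e-01,  1.55907240e+00, -2.47978292e-05,
        1.33869935e+00, -1.74119183e-01]), 'tool_pos': array([0.20230051, 0.61725271, 0.30275025]), 'tcp_rot': array([-4.95463296e-01, -3.10164021e+00,  2.96776897e-03]), 'ft_force': array([ 0.77532607, -0.18772078,  0.09769689]), 'gripper_width': 1.0056002386517526}
scene {'camera_matrix': array([[365.49540383,   0.        , 256.77743257],
       [  0.        , 365.49540383, 193.55912966],
       [  0.        ,   0.        ,   1.        ]]), 'R': array([[-0.50993768,  0.86012543, -0.01215734],
       [ 0.54134172,  0.30989462, -0.78161018],
       [-0.6685153 , -0.40515376, -0.62364872]]), 't': array([ 0.30107102, -0.25190595,  1.30722613])}
bottle [([241.9, 179.3, 35.3, 33.6], 0.6), ([204.5, 148.6, 23.9, 37.6], 0.55)]
tray [([93.4, 196.9, 108.9, 86.3], 0.92), ([279.5, 161.4, 34.5, 23.4], 0.6), ([302.4, 188.8, 94.2, 78.8], 0.55)]
bar [([106.7, 218.6, 69.2, 28.9], 0.74), ([317.6, 203.3, 66.7, 27.3], 0.67)]
rest [([203.6, 164.9, 31.8, 26.2], 0.72)]
side {'camera_matrix': array([[465
[... 383 characters left out ...]
, 0.95), ([240.9, 275.0, 58.5, 72.2], 0.65)]
tray [([120.0, 117.5, 110.8, 96.1], 0.92), ([326.5, 166.5, 128.6, 110.6], 0.9)]
bar [([167.0, 117.8, 40.0, 53.2], 0.92), ([374.7, 173.0, 61.6, 52.5], 0.76)]
rest [([244.8, 291.5, 63.7, 49.9], 0.65)]
wrist {'camera_matrix': array([[331.25787683,   0.        , 257.37865974],
       [  0.        , 331.25787683, 196.68847632],
       [  0.        ,   0.        ,   1.        ]]), 'R': array([[ 3.11406048e-01,  9.50276909e-01,  2.62274904e-04],
       [ 9.09732385e-01, -2.98199331e-01,  2.88901621e-01],
       [ 2.74614749e-01, -8.97271119e-02, -9.57358754e-01]]), 't': array([-0.64989427, -0.03863552,  0.37980042])}
bottle []
tray []
bar []
rest []
0.75
```

View pics/scene0.png

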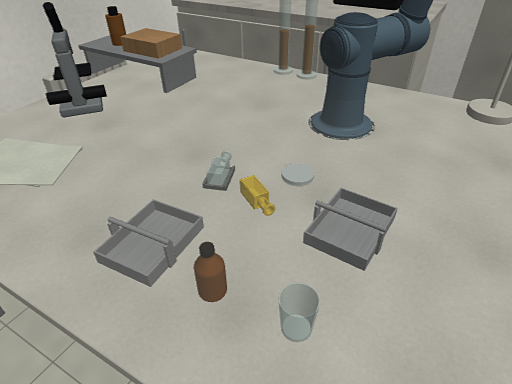

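View pics/side0.png

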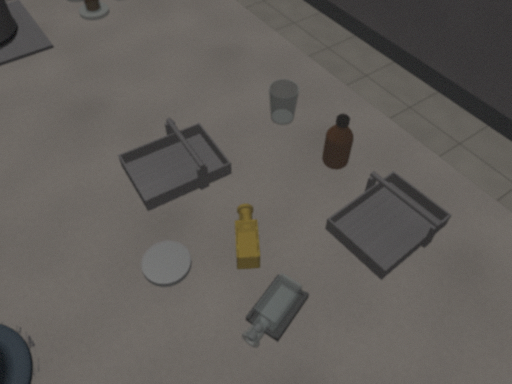

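View pics/wrist0.png

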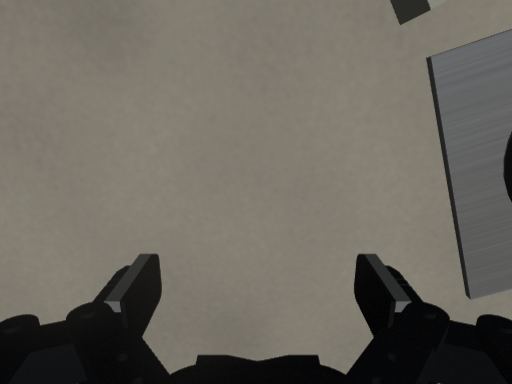

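Scene picture: clear bottle on grey rest at about (220,170), yellow look-alike at (257,195). The two trays are at (150,240) and (350,228), and the reagent (210,275), beaker (298,312) and dish (297,175) also show. Next I measure positions.

```bash
cat > h.py <<'E'
import numpy as np,cv2
from plant import *
def ray(n,uv,z,cal=None):
    c=cal or calibration(n);K,R,t=c['camera_matrix'],c['R'],c['t']
    d=R.T@np.linalg.solve(K,np.array([uv[0],uv[1],1.]));C=-R.T@t
    return C+d*(z-C[2])/d[2]
def proj(n,X,cal=None):
    c=cal or calibration(n);p=c['camera_matrix']@(c['R']@np.array(X,float)+c['t']);return p[:2]/p[2]
E
python3 - <<'E'
from h import *
np.set_printoptions(precision=3,suppress=True)
for n,t,z,uv in [('scene','A',.02,(148,240)),('scene','B',.02,(350,228)),('side','A',.02,(388,222)),('side','B',.02,(175,165)),('scene','bottle',.03,(220,172)),('side','bottle',.03,(278,302)),('side','yellow',.02,(247,243)),('side','dish',0.01,(167,262)),('side','reag',.0,(337,162)),('side','beak',0,(283,118)),('scene','reag',.0,(212,296)),('scene','beak',0,(298,334))]:
    print(n,t,ray(n,uv,z))
for n,b in (('side',[(200,130,190,230,'sideA')][0]),('side2',(300,150,180,210,'bot'))):pass
s=cv2.imread('pics/side0.png');c=cv2.imread('pics/scene0.png')
cv2.imwrite('pics/a.png',cv2.resize(s[110:350,100:460],(800,533),interpolation=cv2.INTER_CUBIC))
cv2.imwrite('pics/b.png',cv2.resize(c[140:270,85:285],(800,520),interpolation=cv2.INTER_CUBIC))
cv2.imwrite('pics/c.png',cv2.resize(c[170:280,290:410],(600,550),interpolation=cv2.INTER_CUBIC))
E
```

```text
scene A [ 0.789 -0.172  0.02 ]
scene B [0.521 0.214 0.02 ]
side A [ 0.776 -0.172  0.02 ]
side B [0.503 0.207 0.02 ]
scene bottle [ 0.497 -0.175  0.03 ]
side bottle [ 0.489 -0.186  0.03 ]
side yellow [ 0.517 -0.05   0.02 ]
side dish [0.373 0.008 0.01 ]
side reag [0.815 0.021 0.   ]
side beak [0.804 0.209 0.   ]
scene reag [0.828 0.035 0.   ]
scene beak [0.816 0.222 0.   ]
```

View pics/a.png

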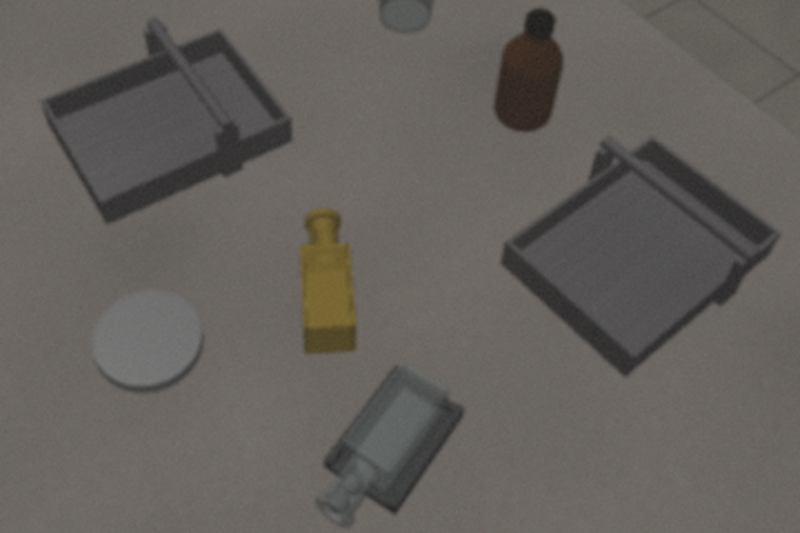

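View pics/b.png

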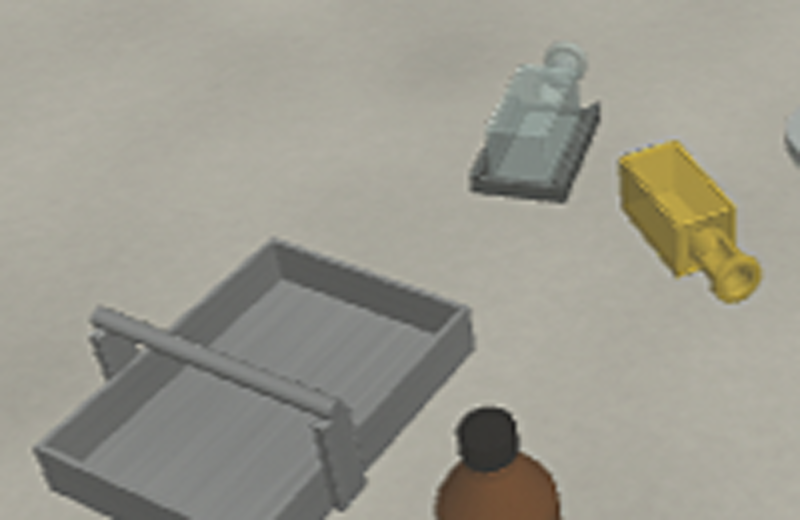

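View pics/c.png

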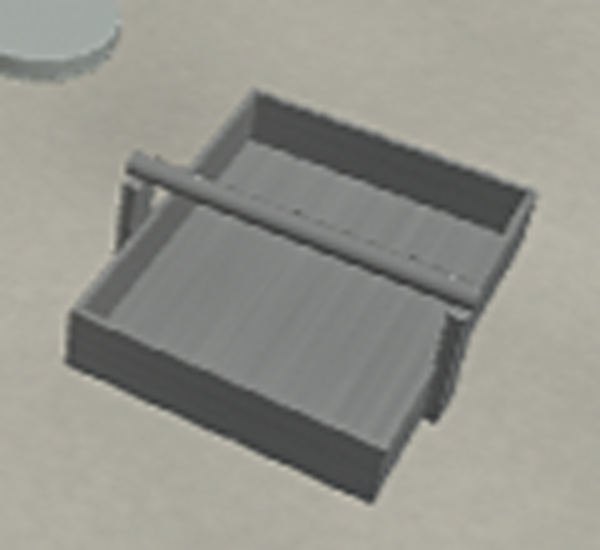

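Of the two trays, B at scene (350,228) is at y≈+0.21 and A at scene (148,240) is at y≈-0.17. B is farther to the robot's left, so it is the one meant, and crop c confirms its bar and shape. The bottle for the job is the clear one on the grey rest, scene (220,170). Next I fit the poses.

```bash
python3 -m handwheel --help 2>&1 | head; cat >> h.py <<'E'
from scipy.optimize import least_squares
def fit(obs,x0,n=3):
    def f(p):
        c,s=np.cos(p[2]),np.sin(p[2]);r=[]
        for cam,X,uv in obs:
            W=[p[0]+c*X[0]-s*X[1],p[1]+s*X[0]+c*X[1],X[2]]
            r+=list(proj(cam,W)-uv)
        return np.array(r)
    o=least_squares(f,x0,loss='soft_l1');return o.x,f(o.x).reshape(-1,2)
E
python3 - <<'E'
from h import *
np.set_printoptions(precision=3,suppress=True)
a=lambda u,v:np.array([100+u/2.222,110+v/2.222]); b=lambda u,v:np.array([85+u/4,140+v/4]); c=lambda u,v:np.array([290+u/5,170+v/5])
o=[('side',(.1,.075,.035),a(220,33)),('side',(.1,-.075,.035),a(290,120)),('side',(-.1,.075,.035),a(43,102)),('side',(-.1,-.075,0),a(108,221)),
('side',(.03,.083,.07),a(153,27)),('side',(.03,-.083,.07),a(232,131)),
('scene',(.1,.075,.035),c(387,453)),('scene',(.1,-.075,.035),c(70,315)),('scene',(-.1,-.075,.035),c(255,92)),('scene',(-.1,.075,.035),c(535,190)),('scene',(.03,.083,.07),c(475,303)),('scene',(.03,-.083,.07),c(135,160)),('scene',(.1,.075,0),c(372,503)),('scene',(.1,-.075,0),c(68,362))]
print(fit(o,[.51,.21,.2]))
# bottle/rest: frame of rest
o=[('side',(-.051,-.034,0),a(395,510)),('side',(.051,-.034,.0),a(463,410)),('side',(-.051,.034,0),a(325,464)),('side',(-.086,0,.028),a(335,506)),
('scene',(.051,-.034,0),b(470,192)),('scene',(.051,.034,0),b(568,202)),('scene',(-.082,0,.028),b(565,62))]
print(fit(o,[.49,-.18,0]))
print('stand',ray('scene',(490,110),0))
E
```

```text
invalid input: not JSON, or not a number
(array([ 0.507,  0.212, -0.064]), array([[ 0.514, -2.972],
       [ 0.954, -1.638],
       [-1.323, -1.57 ],
       [-0.19 ,  1.389],
       [-0.303, -2.874],
       [-1.316, -2.508],
       [-0.369, -0.681],
       [-0.409, -1.149],
       [-0.668, -1.366],
       [ 0.407, -0.308],
       [ 0.605, -0.838],
       [-1.027,  0.278],
       [-0.237,  0.212],
       [-1.025,  0.206]]))
(array([ 0.494, -0.181,  0.349]), array([[ 0.55 ,  0.137],
       [ 0.212,  0.121],
       [-0.323, -0.587],
       [-0.507,  1.149],
       [ 0.586,  0.819],
       [-0.198,  0.884],
       [-0.059,  0.305]]))
stand [-0.372  0.449  0.   ]
```

The target tray is at (0.507, 0.212), yaw -4°, and the bottle in its rest is at (0.494, -0.181), yaw +20° with the neck towards the robot. I move over the bottle and then turn the tool.

```bash
python3 -m handwheel '[[-0.030,-0.040,0,0],[-0.030,-0.040,0,0],[-0.030,-0.040,0,0],[-0.030,-0.040,0,0],[-0.030,-0.040,0,0],[-0.030,-0.040,0,0],[-0.030,-0.040,0,0],[-0.030,-0.040,0,0],[-0.030,-0.040,0,0],[-0.030,-0.040,0,0],[-0.030,-0.040,0,0],[-0.030,-0.040,0,0],[-0.030,-0.040,0,0],[-0.030,-0.040,0,0],[-0.030,-0.040,0,0],[-0.030,-0.040,0,0]]'
python3 -m handwheel '[[0,0,0,-0.14],[0,0,0,-0.14],[0,0,0,-0.14],[0,0,0,-0.14],[0,0,0,-0.11]]'
cat >> h.py <<'E'
from scipy.spatial.transform import Rotation as Ro
def tool():
    s=read_state();return np.array(s['tool_pos']),Ro.from_rotvec(s['tcp_rot']).as_matrix(),s
def delta(target,heading=None):
    p,R,s=tool();h=np.arctan2(R[1,0],R[0,0])
    print('t %.2f pos'%s['time'],p.round(4),'hdg %.3f tilt %.4f'%(h,np.arccos(-R[2,2])),'F',np.round(s['ft_force'],1),'g %.3f'%s['gripper_width'])
    if target is not None: print('tool delta',(R.T@(np.array(target)-p)).round(4))
    if heading is not None: print('turn',round(-((heading-h+np.pi)%(2*np.pi)-np.pi),4))
E
python3 - <<'E'
from h import *
delta((.483,-.185,.3),.349+np.pi)
cal=calibration('wrist');im=snapshot('wrist')
cv2.imwrite('pics/w1.png',cv2.resize(im[:,:,::-1],(768,576),interpolation=cv2.INTER_CUBIC))
for X in [(0,0,.028),(-.086,0,.028),(.042,.022,.05),(.042,-.022,.05)]:
    c,s=np.cos(.349),np.sin(.349);print(X,(1.5*proj('wrist',(.494+c*X[0]-s*X[1],-.181+s*X[0]+c*X[1],X[2]),cal)).round(1))
print('tool',[ (d['rect'],d['confidence']) for d in find_in('wrist','bottle')])
E
```

```text
time: 2.35
tool_pos: [0.4602, -0.1398, 0.3072]
tcp_rot: [0.477, 3.089, 0.004]
ft_force: [0.3, 0.8, 0.2]
gripper_width: 0.996
time: 2.85
tool_pos: [0.4613, -0.1475, 0.3077]
tcp_rot: [-0.589, 3.069, -0.007]
ft_force: [-0.3, 0.4, 0.4]
gripper_width: 1.003
t 2.85 pos [ 0.4613 -0.1475  0.3077] hdg -2.763 tilt 0.0169 F [-0.3  0.4  0.4] g 1.003
tool delta [-0.0062 -0.0428  0.0081]
turn 0.03
(0, 0, 0.028) [330.4 269.8]
(-0.086, 0, 0.028) [329.8 146.4]
(0.042, 0.022, 0.05) [358.  335.8]
(0.042, -0.022, 0.05) [296.1 333.9]
tool [([283.2, 194.0, 72.3, 103.0], 0.92), ([193.5, 95.8, 49.8, 124.0], 0.69)]
```

View pics/w1.png

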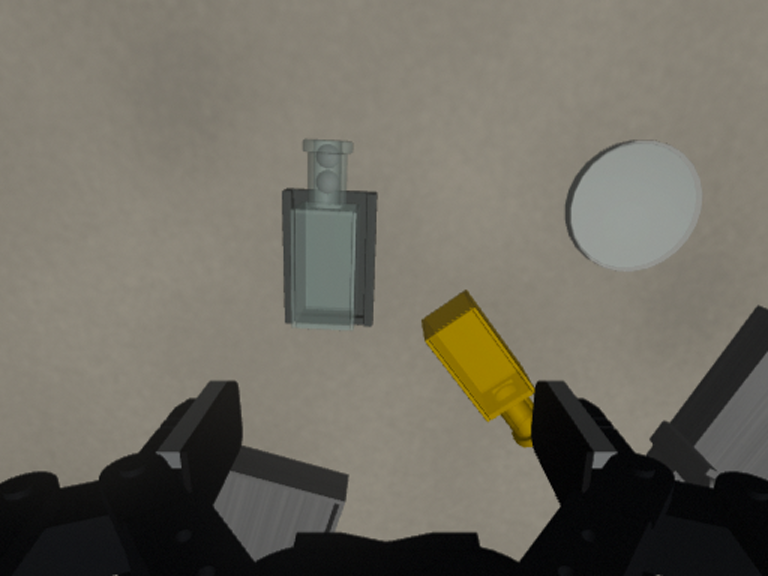

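Wrist view: the clear bottle lies neck-up in the picture, mouth at about (328,145), body centre about (325,265), both balls at (327,155) and (327,182). That is within 2 mm of the prediction sideways and within about 5 mm along the axis. I centre on it and descend.

```bash
python3 -m handwheel '[[-0.004,-0.044,0.01,0.03],[0,0,0.04,0],[0,0,0.04,0],[0,0,0.03,0],[0,0,0,0]]'
python3 - <<'E'
from h import *
delta((.483,-.186,.087),.349+np.pi)
cal=calibration('wrist');im=snapshot('wrist')
cv2.imwrite('pics/w2.png',cv2.resize(im[:,:,::-1],(768,576),interpolation=cv2.INTER_CUBIC))
for X in [(0,0,.028),(-.086,0,.045),(.042,.022,.05),(.042,-.022,.05),(-.042,.022,.05),(-.042,-.022,.05)]:
    c,s=np.cos(.349),np.sin(.349);print(X,(1.5*proj('wrist',(.494+c*X[0]-s*X[1],-.181+s*X[0]+c*X[1],X[2]),cal)).round(1))
E
```

```text
time: 3.45
tool_pos: [0.4858, -0.1894, 0.1879]
tcp_rot: [-0.511, 3.077, -0.015]
ft_force: [-0.2, -0.0, -0.3]
gripper_width: 1.002
t 3.45 pos [ 0.4858 -0.1894  0.1879] hdg -2.813 tilt 0.0248 F [-0.2 -0.  -0.3] g 1.002
tool delta [0.0036 0.0055 0.1008]
turn -0.02
(0, 0, 0.028) [402.5 315.4]
(-0.086, 0, 0.045) [401.2 131.2]
(0.042, 0.022, 0.05) [450.6 413.8]
(0.042, -0.022, 0.05) [358.1 414.8]
(-0.042, 0.022, 0.05) [454.5 239.5]
(-0.042, -0.022, 0.05) [350.6 241.3]
```

View pics/w2.png

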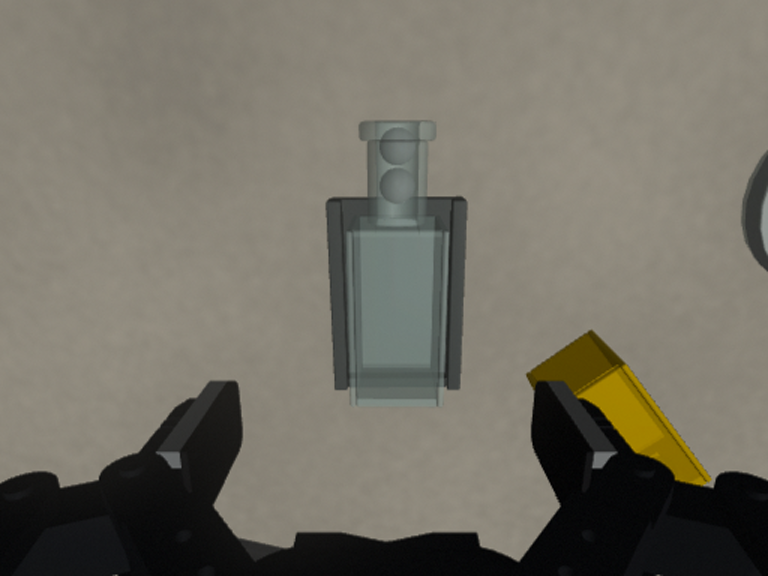

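The bottle is about 4 mm nearer the mouth end and 2.5 mm to the side of the fit. Its rear top corners are at (349,405) and (441,405), and the axis is parallel to the tool. I correct for this and descend.

```bash
python3 -m handwheel '[[0.004,0.002,0.04,0],[0.004,0.001,0.04,0],[0,0,0.02,0],[0,0,0,0]]'
python3 - <<'E'
from h import *
delta((.483,-.186,.085),.33+np.pi)
cal=calibration('wrist');im=snapshot('wrist')
cv2.imwrite('pics/w3.png',cv2.resize(im[:,:,::-1],(768,576),interpolation=cv2.INTER_CUBIC))
E
```

```text
time: 3.9
tool_pos: [0.4878, -0.1947, 0.098]
tcp_rot: [-0.502, 3.061, -0.04]
ft_force: [0.3, 0.2, 1.1]
gripper_width: 1.0
t 3.90 pos [ 0.4878 -0.1947  0.098 ] hdg -2.816 tilt 0.0474 F [0.3 0.2 1.1] g 1.000
tool delta [0.0022 0.0102 0.0126]
turn -0.0045
```

View pics/w3.png

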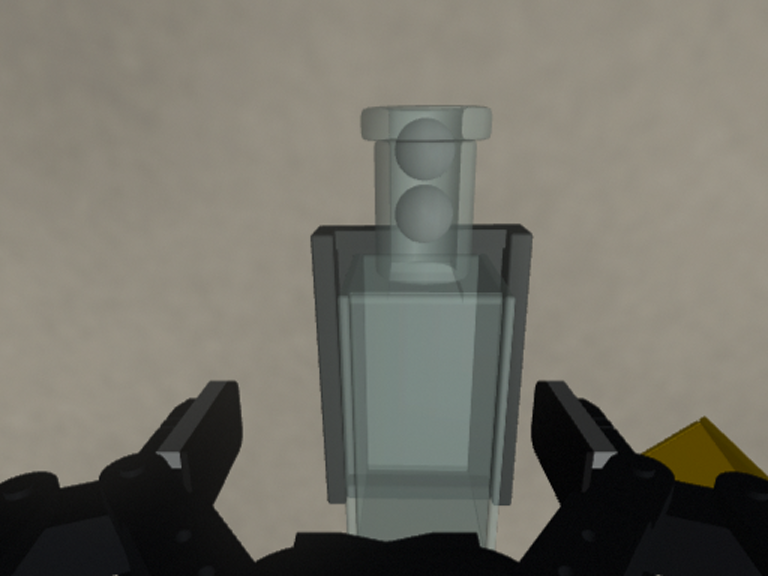

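```bash
python3 -m handwheel '[[0.001,0.005,0,0],[0.001,0.005,0,0],[0,0,0,0]]'; python3 - <<'E'
from h import *
delta((.483,-.186,.085),.33+np.pi);p,R,s=tool();print(R.round(4),s['joints'].round(4))
E
```

```text
time: 4.25
tool_pos: [0.4866, -0.1877, 0.1055]
tcp_rot: [-0.5, 3.051, -0.054]
ft_force: [0.4, 0.7, -0.2]
gripper_width: 1.002
t 4.25 pos [ 0.4866 -0.1877  0.1055] hdg -2.816 tilt 0.0607 F [ 0.4  0.7 -0.2] g 1.002
tool delta [0.0038 0.0036 0.0202]
turn -0.0044
[[-0.9466 -0.3179  0.0546]
 [-0.3196  0.9472 -0.0264]
 [-0.0434 -0.0424 -0.9982]] [-0.5886  0.2063  2.0163  0.0111  0.8589 -2.4911]
```

```bash
python3 -m handwheel '[[0,0,0,0]]' | sed -n 2,3p;python3 -m handwheel '[[0,0,0,0]]'| sed -n 2,3p;python3 -m handwheel '[[0,0,0,0]]'| sed -n 2,3p
```

```text
tool_pos: [0.4872, -0.1878, 0.1067]
tcp_rot: [-0.5, 3.049, -0.056]
tool_pos: [0.4875, -0.1879, 0.1075]
tcp_rot: [-0.5, 3.048, -0.058]
tool_pos: [0.4877, -0.188, 0.1079]
tcp_rot: [-0.5, 3.047, -0.059]
```

```bash
python3 -m handwheel '[[0.002,0.002,0.01,0],[0.002,0.002,0.01,0],[0,0,0.004,0],[0,0,0.001,0],[0,0,0,0]]'; python3 - <<'E'
from h import *
delta((.483,-.186,.085),.33+np.pi);p,R,s=tool();print(R[2].round(4))
im=snapshot('wrist')
cv2.imwrite('pics/w4.png',cv2.resize(im[:,:,::-1],(768,576),interpolation=cv2.INTER_CUBIC))
E
```

```text
time: 5.05
tool_pos: [0.4829, -0.1857, 0.079]
tcp_rot: [-0.499, 3.05, -0.056]
ft_force: [0.3, -0.1, -1.3]
gripper_width: 0.999
t 5.05 pos [ 0.4829 -0.1857  0.079 ] hdg -2.816 tilt 0.0622 F [ 0.3 -0.1 -1.3] g 0.999
tool delta [-0.0003 -0.0005 -0.006 ]
turn -0.0045
[-0.0443 -0.0437 -0.9981]
```

View pics/w4.png

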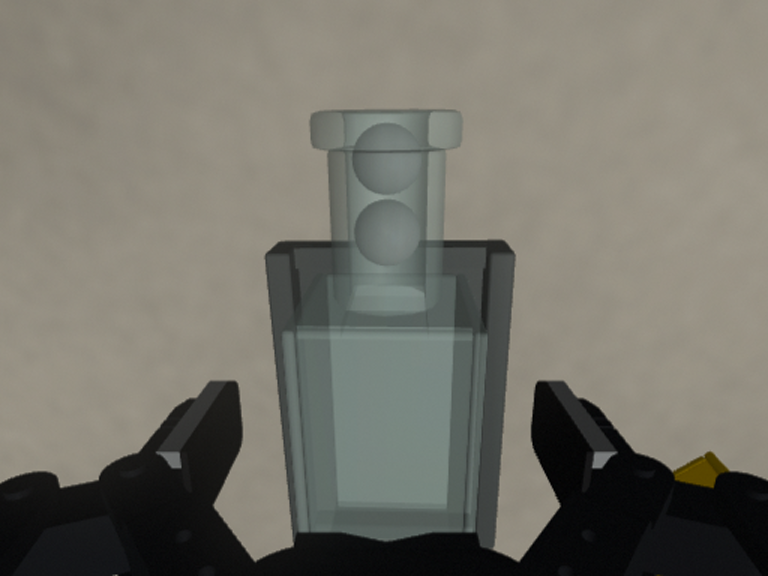

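Centred: bottle body x 285–487 px, fingers' midline 386. It is slightly too low for the rails, so I raise a little before closing.

```bash
python3 -m handwheel '[[0,0,-0.004,0],[0,0,-0.003,0],[0,0,0,0],[0,0,0,0]]'; python3 - <<'E'
from h import *
delta((.483,-.186,.086),.33+np.pi);p,R,s=tool();print(R[2].round(4))
E
```

```text
time: 5.5
tool_pos: [0.4833, -0.186, 0.0878]
tcp_rot: [-0.499, 3.048, -0.058]
ft_force: [-0.6, 0.1, 0.2]
gripper_width: 0.999
t 5.50 pos [ 0.4833 -0.186   0.0878] hdg -2.816 tilt 0.0646 F [-0.6  0.1  0.2] g 0.999
tool delta [0.0003 0.0002 0.0018]
turn -0.0043
[-0.0458 -0.0456 -0.9979]
```

Close at 30 N for now. Later I'll set 20 N for the pivot.

```bash
python3 -m handwheel '[[0,0,0.0008,0],[0,0,0,0],[0,0,0,0],[0,0,0,0],[0,0,0,0],[0,0,0,0],[0,0,0,0],[0,0,0,0]]' 0 40; python3 - <<'E'
from h import *
delta(None);p,R,s=tool();print(R[2].round(4),s['torque'])
im=snapshot('wrist')
cv2.imwrite('pics/w5.png',cv2.resize(im[:,:,::-1],(768,576),interpolation=cv2.INTER_CUBIC))
E
```

```text
time: 6.3
tool_pos: [0.4837, -0.1862, 0.0878]
tcp_rot: [-0.499, 3.048, -0.058]
ft_force: [0.3, 0.3, 1.9]
gripper_width: 0.512
t 6.30 pos [ 0.4837 -0.1862  0.0878] hdg -2.816 tilt 0.0649 F [0.3 0.3 1.9] g 0.512
[-0.0462 -0.0456 -0.9979] [0.17921514 0.13481056 0.0023019 ]
```

View pics/w5.png

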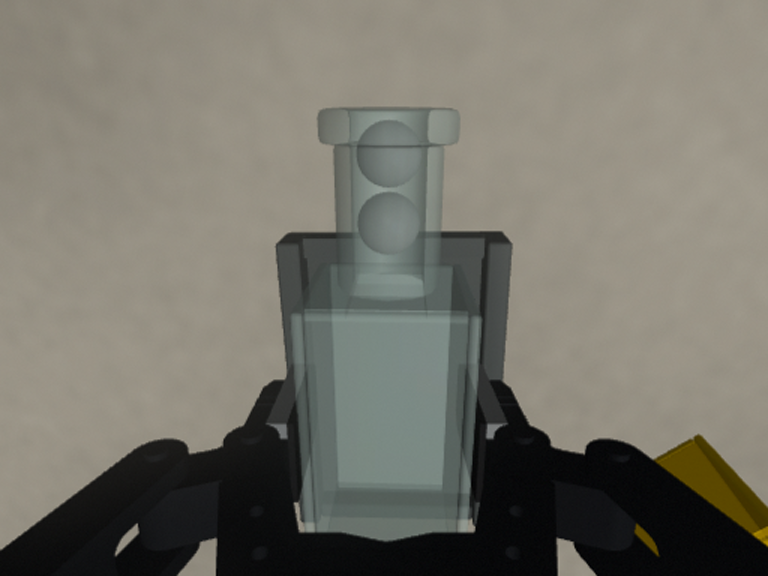

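Gripped: opening 0.512 corresponds to 43.5 mm, matching the 44 mm body. I lift, carry it over the tray and turn the mouth to the tray's -x side.

```bash
python3 -m handwheel '[[0,0,-0.01,0],[0,0,-0.03,0],[0,0,-0.035,0],[0,0,-0.035,0],[0,0,-0.02,0]]' - 60
python3 -m handwheel '[[-0.010,0.03,0,0],[-0.016,0.046,0,0],[-0.016,0.046,0,0],[-0.016,0.046,0,0],[-0.016,0.046,0,0],[-0.016,0.046,0,0],[-0.016,0.046,0,0],[-0.012,0.040,0,0],[-0.01,0.03,0,0],[0,0,0,0.13],[0,0,0,0.13],[0,0,0,0.13],[0,0,0,0],[0,0,0,0]]'
python3 - <<'E'
from h import *
delta((.489,.213,.19),np.pi-.064);p,R,s=tool();print(R[2].round(4),s['torque'])
for n in('wrist','scene','side'):
    im=snapshot(n)
    cv2.imwrite(f'pics/{n}6.png',cv2.resize(im[:,:,::-1],(768,576),interpolation=cv2.INTER_CUBIC))
E
```

```text
time: 6.85
tool_pos: [0.4724, -0.1801, 0.2174]
tcp_rot: [-0.5, 3.058, -0.044]
ft_force: [1.0, -0.1, -2.1]
gripper_width: 0.51
time: 8.25
tool_pos: [0.4715, 0.2304, 0.2139]
tcp_rot: [0.121, 3.081, -0.039]
ft_force: [-1.0, 0.1, -2.0]
gripper_width: 0.505
t 8.25 pos [0.4715 0.2304 0.2139] hdg 3.064 tilt 0.0633 F [-1.   0.1 -2. ] g 0.505
tool delta [-0.0174 -0.0154  0.0253]
turn -0.0141
[-0.0589 -0.023  -0.998 ] [ 0.0627021   0.00281164 -0.02576281]
```

View pics/wrist6.png

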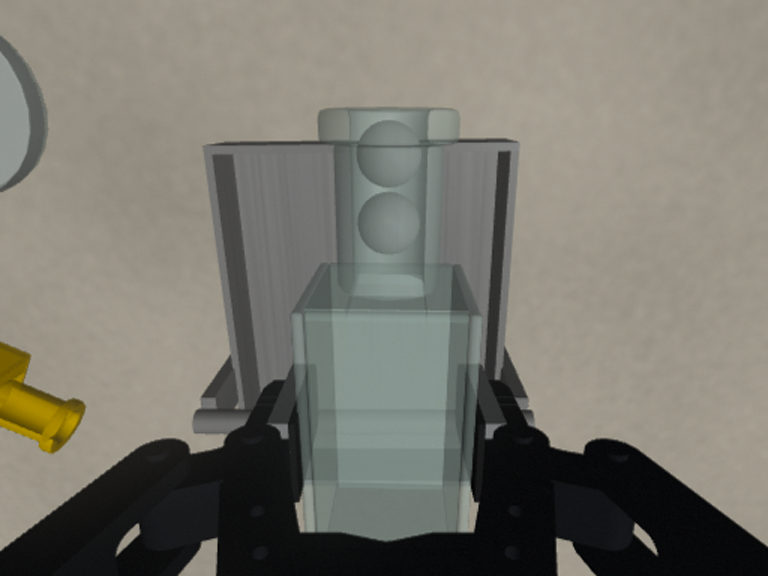

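View pics/side6.png

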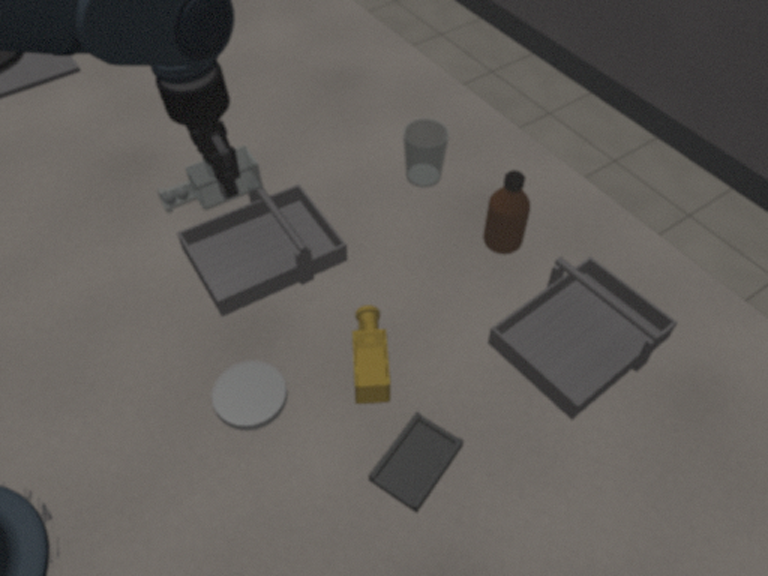

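View pics/scene6.png

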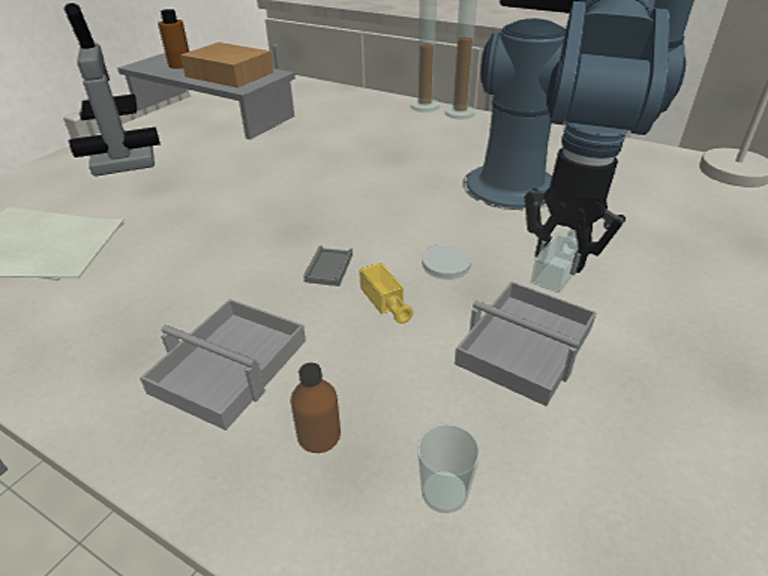

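```bash
python3 - <<'E'
from h import *
a=ray('wrist',(195/1.5,421/1.5),.07);b=ray('wrist',(533/1.5,420/1.5),.07);print(a,b,(a+b)/2,np.linalg.norm(a-b))
for q in [(206,147),(518,143)]: print(ray('wrist',np.array(q)/1.5,.035))
p,R,s=tool();P=p+.049*R[:,2];print('P',P,R[:,2])
E
```

```text
[0.53230501 0.12529238 0.07      ] [0.54273569 0.29369896 0.07      ] [0.53752035 0.20949567 0.07      ] 0.1687293040939418
[0.40329766 0.14496114 0.035     ]
[0.41324262 0.29290152 0.035     ]
P [0.47453992 0.22896514 0.1650788 ] [ 0.05725093 -0.02747556 -0.99798168]
```

Bar centre from the wrist view is (0.5375, 0.2095), end-to-end 169 mm against the given 166, which agrees. I put the bottle's rear end over the bar and press it with a light grip so it pivots mouth-down in the pads.

```bash
python3 -m handwheel '[[-0.006,-0.008,0.01,0],[-0.005,-0.008,0.02,0],[0,0,0.015,0],[0,0,0.005,0],[0,0,0,0],[0,0,0,0]]'
python3 - <<'E'
from h import *
delta(None);p,R,s=tool();P=p+.049*R[:,2];print('P-bar',P-np.array([.5375,.2095,.07]),R[:,2]);
E
```

```text
time: 9.0
tool_pos: [0.4864, 0.2087, 0.1623]
tcp_rot: [0.12, 3.08, -0.04]
ft_force: [-0.2, -0.7, -1.0]
gripper_width: 0.509
t 9.00 pos [0.4864 0.2087 0.1623] hdg 3.064 tilt 0.0648 F [-0.2 -0.7 -1. ] g 0.509
P-bar [-0.04825625 -0.00217775  0.04342962] [ 0.05826879 -0.02824231 -0.99790136]
```

```bash
python3 -m handwheel '[[0,0,0.003,0],[0,0,0.004,0],[0,0,0.004,0],[0,0,0.004,0],[0,0,0.004,0]]' - 20
python3 - <<'E'
from h import *
delta(None);p,R,s=tool();P=p+.049*R[:,2];print('P-bar',P-np.array([.5375,.2095,.07]),R[:,2]);
im=snapshot('wrist')
cv2.imwrite('pics/w7.png',cv2.resize(im[:,:,::-1],(768,576),interpolation=cv2.INTER_CUBIC))
E
```

```text
time: 9.5
tool_pos: [0.4894, 0.2099, 0.1513]
tcp_rot: [0.117, 3.078, -0.038]
ft_force: [-15.7, -2.1, 19.2]
gripper_width: 0.507
t 9.50 pos [0.4894 0.2099 0.1513] hdg 3.067 tilt 0.0665 F [-15.7  -2.1  19.2] g 0.507
P-bar [-0.04514606 -0.00094313  0.03242832] [ 0.06060031 -0.02722204 -0.99779084]
```

View pics/w7.png

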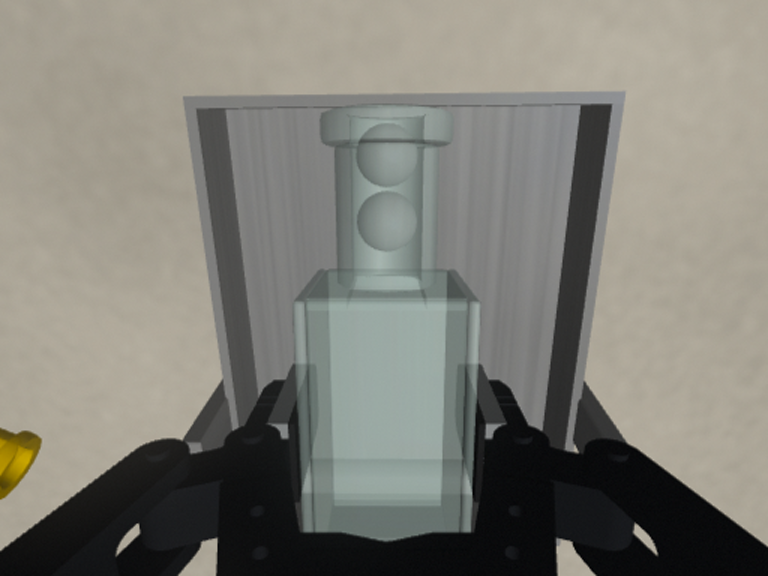

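It is pivoting: the mouth face has begun to dip (rim at (386,125)), with about 25 N of contact. I continue.

```bash
python3 -m handwheel '[[0,0,0.006,0],[0,0,0.006,0],[0,0,0.006,0]]'
python3 - <<'E'
from h import *
delta(None);p,R,s=tool();P=p+.049*R[:,2];print('P-bar',P-np.array([.5375,.2095,.07]),R[:,2]);
for n in('wrist','scene'):
    im=snapshot(n)
    cv2.imwrite(f'pics/{n}8.png',cv2.resize(im[:,:,::-1],(768,576),interpolation=cv2.INTER_CUBIC))
E
```

```text
time: 9.85
tool_pos: [0.4894, 0.211, 0.141]
tcp_rot: [0.112, 3.084, -0.041]
ft_force: [-18.2, -4.9, 19.7]
gripper_width: 0.51
t 9.85 pos [0.4894 0.211  0.141 ] hdg 3.069 tilt 0.0612 F [-18.2  -4.9  19.7] g 0.510
P-bar [-0.04543932  0.00015082  0.02204937] [ 0.05412126 -0.02844844 -0.99812904]
```

View pics/wrist8.png

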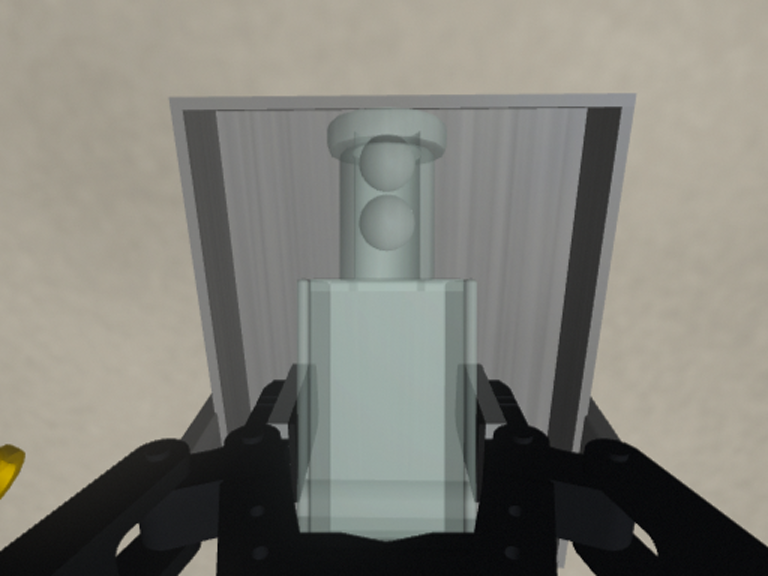

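```bash
python3 -m handwheel '[[0,0,0.006,0],[0,0,0.006,0],[0,0,0.006,0]]'
python3 - <<'E'
from h import *
delta(None);p,R,s=tool();P=p+.049*R[:,2];print('P-bar',P-np.array([.5375,.2095,.07]),R[:,2]);
for n in('wrist','scene','side'):
    im=snapshot(n)
    cv2.imwrite(f'pics/{n}9.png',cv2.resize(im[:,:,::-1],(768,576),interpolation=cv2.INTER_CUBIC))
    if n!='wrist':
        u,v=(290,70) if n=='scene' else (90,70)
        u,v=[(310,100),(95,70)][n=='side']
        cv2.imwrite(f'pics/{n}9c.png',cv2.resize(im[v:v+150,u:u+150,::-1],(600,600),interpolation=cv2.INTER_CUBIC))
E
```

```text
time: 10.25
tool_pos: [0.4891, 0.211, 0.1284]
tcp_rot: [0.109, 3.09, -0.046]
ft_force: [-11.8, -4.5, 14.1]
gripper_width: 0.508
t 10.25 pos [0.4891 0.211  0.1284] hdg 3.072 tilt 0.0578 F [-11.8  -4.5  14.1] g 0.508
P-bar [-4.60160899e-02 -5.33305200e-05  9.52711008e-03] [ 0.04842797 -0.03157148 -0.99832759]
```

View pics/wrist9.png

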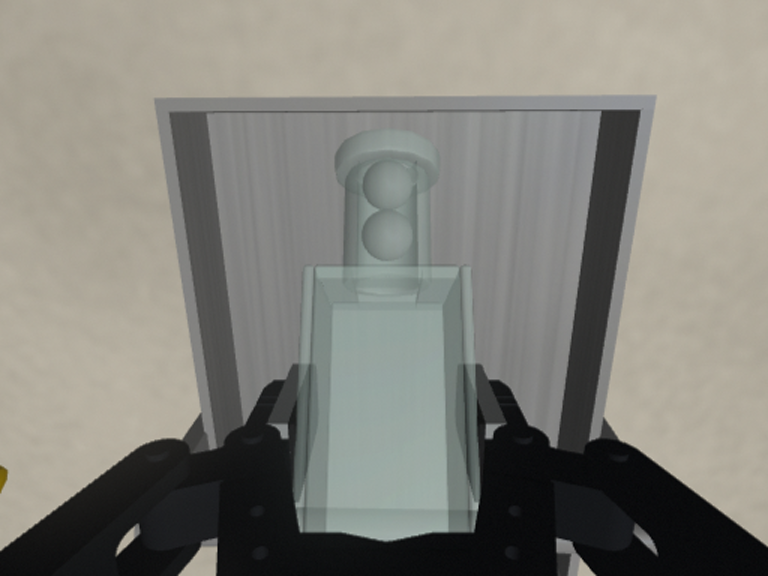

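View pics/side9c.png

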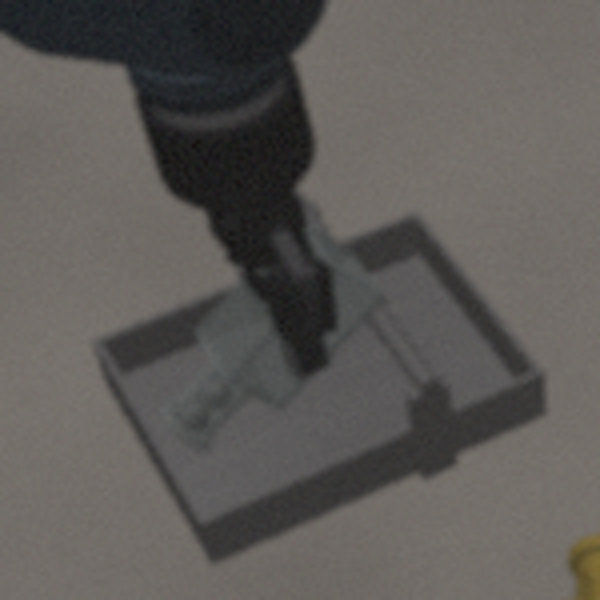

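View pics/scene9c.png

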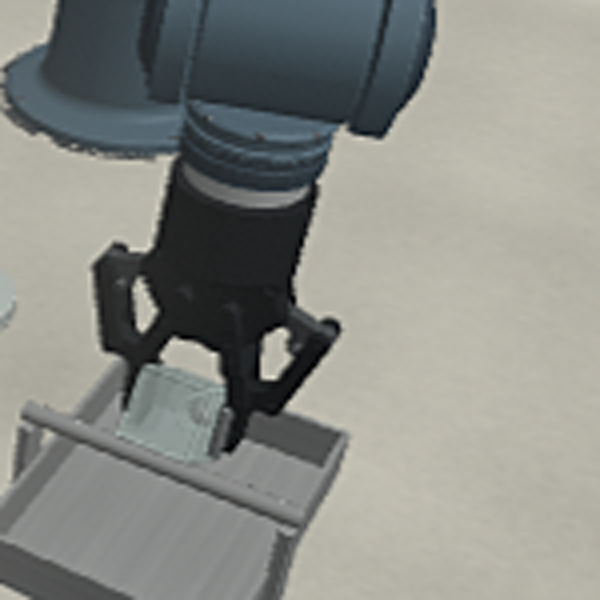

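```bash
cat >> h.py <<'E'
def fitbottle(pts,p,R,cal,th0=-.7):
    # bottle frame in tool axes at pitch 0: bx=-tool x, bz=-tool z, by=+? ; th = mouth-down pitch
    def pose(q):
        x,y,z,th=q
        B0=np.stack([-R[:,0],R[:,1]*1.0,-R[:,2]],1)
        B0[:,1]=np.cross(B0[:,2],B0[:,0])
        Rb=B0@Ro.from_rotvec([0,-th,0]).as_matrix() 
        return p+R@np.array([x,y,z]),Rb
    def f(q):
        o,Rb=pose(q);return np.concatenate([proj(None,o+Rb@np.array(X),cal)-np.array(uv)/1.5 for X,uv in pts])
    best=None
    for t in (th0,-th0):
        r=least_squares(f,[0,0,.06,t])
        if best is None or r.cost<best.cost:best=r
    o,Rb=pose(best.x);return best,o,Rb
E
python3 - <<'E'
from h import *
p,R,s=tool();cal=calibration('wrist')
pts=[((-.0755,0,.022),(388,185)),((-.0585,0,.022),(388,235)),((-.042,.022,.044),(303,266)),((-.042,-.022,.044),(470,266)),((-.042,.022,0),(330,304)),((-.042,-.022,0),(443,304)),((-.086,0,.039),(387,131))]
pts2=[((X[0],-X[1],X[2]),u) for X,u in pts]
for q in(pts,pts2):
    b,o,Rb=fitbottle(q,p,R,cal);print(b.cost,b.x.round(4),(b.fun*1.5).reshape(-1,2).round(1).tolist())
    print('axis(-x)',-Rb[:,0],'pitch deg',np.degrees(np.arcsin(Rb[2,0])),'mouth',o+Rb@[-.086,0,.022],'rear bottom',o+Rb@[.042,0,0])
E
```

```text
9832.173031594724 [-0.2591  0.0028  1.3666  0.6286] [[-1.0, 50.7], [-1.0, 5.9], [91.6, -23.2], [-90.6, -23.2], [64.3, -54.9], [-63.4, -54.9], [0.0, 98.9]]
axis(-x) [-0.77733467  0.03799757 -0.62793869] pitch deg 38.89820618187113 mouth [ 0.7331188   0.15757686 -1.26022699] rear bottom [ 0.84636852  0.15125259 -1.19696165]
19.10144684898033 [-1.680e-02 -1.000e-04  7.580e-02  5.332e-01] [[-1.1, 2.8], [-1.1, 1.7], [2.4, -0.2], [-1.1, -0.2], [-5.1, -1.7], [5.8, -1.7], [0.0, -0.7]]
axis(-x) [-0.83331971  0.04414665 -0.55102571] pitch deg 33.4374095385993 mouth [0.42580051 0.21248931 0.02411444] rear bottom [0.54452542 0.2054642  0.07629722]
```

Bottle fit: mouth tipped 33° down, mouth centre at (0.426, 0.212, 0.024), fit residuals of a few pixels. I firm the grip, lift and bring the mouth to a stand-off behind the bar.

```bash
python3 -m handwheel '[[0,0,0,0],[0,0,0,0],[0,0,-0.02,0],[0,0,-0.03,0],[0,0,-0.03,0],[0,0,-0.02,0],[0,0,0,0]]' - 110
python3 -m handwheel '[[-0.03,0,0,0],[-0.045,0,0,0],[-0.04,0,0,0],[-0.02,0,0,0],[0,0,0,0],[0,0,0,0]]'
python3 - <<'E'
from h import *
delta(None);p,R,s=tool();print(R[:,2])
for n in('wrist','side'):
    im=snapshot(n)
    cv2.imwrite(f'pics/{n}10.png',cv2.resize(im[:,:,::-1],(768,576),interpolation=cv2.INTER_CUBIC))
E
```

```text
time: 11.1
tool_pos: [0.4839, 0.2147, 0.2306]
tcp_rot: [0.107, 3.09, -0.045]
ft_force: [1.6, 1.1, -1.8]
gripper_width: 0.501
time: 11.7
tool_pos: [0.6199, 0.2051, 0.2273]
tcp_rot: [0.105, 3.099, -0.048]
ft_force: [-0.9, 0.4, -2.0]
gripper_width: 0.502
t 11.70 pos [0.6199 0.2051 0.2273] hdg 3.075 tilt 0.0510 F [-0.9  0.4 -2. ] g 0.502
[ 0.03953047 -0.03212819 -0.99870172]
```

View pics/wrist10.png

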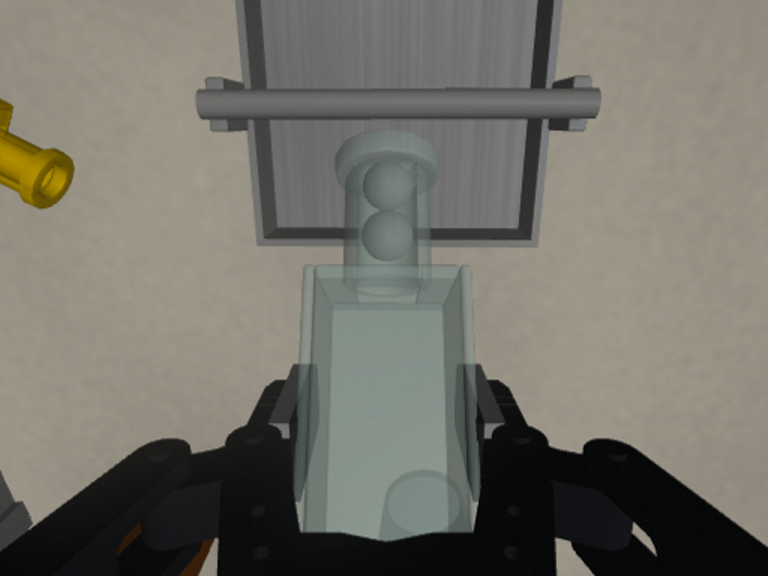

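View pics/side10.png

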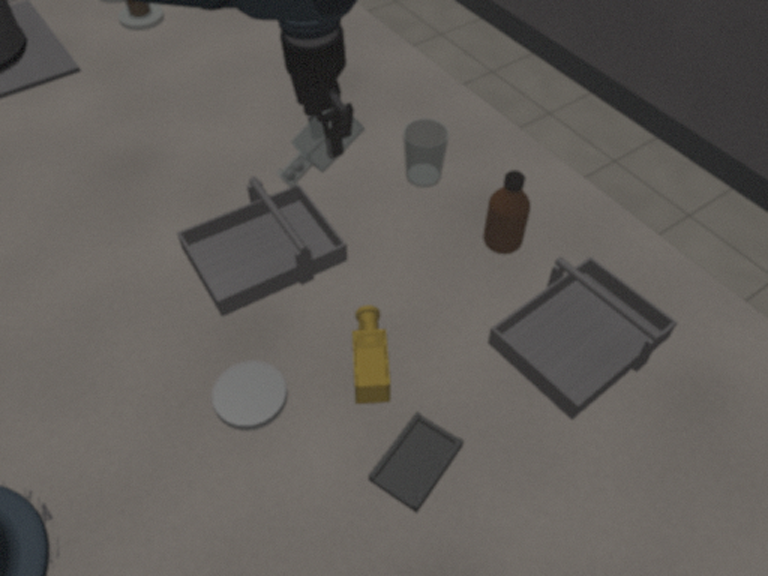

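Same hold in the wrist picture; bar at y≈103 (ends 197–601), rim at (387,160). I compute the stand-off and tap vectors.

```bash
cat > m.py <<'E'
from h import *
def mouthcalc(bar=None):
    p,R,s=tool();cal=calibration('wrist')
    pts=[((-.0755,0,.022),(388,185.5)),((-.0585,0,.022),(388,235)),((-.042,-.022,.044),(303,266)),((-.042,.022,.044),(470,266)),((-.042,-.022,0),(330,304)),((-.042,.022,0),(443,304)),((-.086,0,.039),(387,131))]
    b,o,Rb=fitbottle(pts,p,R,cal,.55)
    return p,R,o,Rb,o+Rb@[-.086,0,.022]
E
python3 - <<'E'
from m import *
p,R,o,Rb,m=mouthcalc()
print('mouth',m,'pitch',np.degrees(np.arcsin(Rb[2,0])))
a=ray('wrist',(197/1.5,104/1.5),.07);b=ray('wrist',(601/1.5,103/1.5),.07);bar=(a+b)/2;print('bar',bar,np.linalg.norm(a-b))
bar=(bar+[.5375,.2095,.07])/2
ax=-Rb[:,0];d=-Rb[:,2];tgt=bar-.006*ax-.0125*d
print('contact mouth',tgt,'delta world',tgt-m)
print('to contact tool',R.T@(tgt-m),'axis tool',R.T@ax,'standoff40 tool',R.T@(tgt-.04*ax-m))
E
```

```text
mouth [0.55504466 0.20642114 0.12422156] pitch 32.971939394203204
bar [0.53621183 0.21034758 0.07      ] 0.17111555689079558
contact mouth [0.53511424 0.21044725 0.08374564] delta world [-0.01993042  0.00402611 -0.04047592]
to contact tool [0.02182279 0.00385835 0.03950457] axis tool [8.60751172e-01 4.57076166e-18 5.09025952e-01] standoff40 tool [-0.01260726  0.00385835  0.01914353]
```

```bash
python3 -m handwheel '[[-0.004,0.002,0.010,0],[-0.004,0.002,0.010,0],[0,0,0.002,0],[0,0,0,0],[0,0,0,0]]'
python3 - <<'E'
from m import *
p,R,o,Rb,m=mouthcalc();bar=np.array([.537,.210,.07])
ax=-Rb[:,0];d=-Rb[:,2];tgt=bar-.006*ax-.0125*d
print('to contact tool',R.T@(tgt-m),'along,perp',(tgt-m)@ax,(tgt-m)@d,'F',read_state()['ft_force'],read_state()['time'])
E
```

```text
time: 12.3
tool_pos: [0.626, 0.2091, 0.2026]
tcp_rot: [0.101, 3.102, -0.048]
ft_force: [0.0, 0.3, -2.5]
gripper_width: 0.506
to contact tool [ 0.0267864  -0.00088739  0.01461986] along,perp 0.030498261955791462 -0.0010523476142546815 F [ 0.04326851  0.28292124 -2.54789941] 12.3
```

```bash
python3 -m handwheel '[[0.013,0,0.0077,0],[0.013,0,0.0077,0],[0.013,0,0.0077,0]]'; python3 -m handwheel '[[-0.017,0,-0.010,0],[-0.017,0,-0.010,0],[0,0,0,0]]'
python3 - <<'E'
from m import *
p,R,o,Rb,m=mouthcalc();bar=np.array([.537,.210,.07])
ax=-Rb[:,0];d=-Rb[:,2];tgt=bar-.006*ax-.0125*d
print('to contact tool',R.T@(tgt-m),'along,perp',(tgt-m)@ax,(tgt-m)@d,'F',read_state()['ft_force'],read_state()['time'])
im=snapshot('wrist')
cv2.imwrite('pics/w11.png',cv2.resize(im[:,:,::-1],(768,576),interpolation=cv2.INTER_CUBIC))
E
```

```text
time: 12.6
tool_pos: [0.5963, 0.2107, 0.1869]
tcp_rot: [0.099, 3.073, -0.045]
ft_force: [24.6, -6.1, 29.4]
gripper_width: 0.5
time: 12.9
tool_pos: [0.6314, 0.2094, 0.2152]
tcp_rot: [0.099, 3.063, -0.043]
ft_force: [-0.0, -0.3, -2.0]
gripper_width: 0.5
to contact tool [ 0.03796957 -0.0017312   0.02300368] along,perp 0.04439181857107408 0.00047316190332019224 F [-0.02283471 -0.34794519 -1.96777409] 12.9
```

View pics/w11.png

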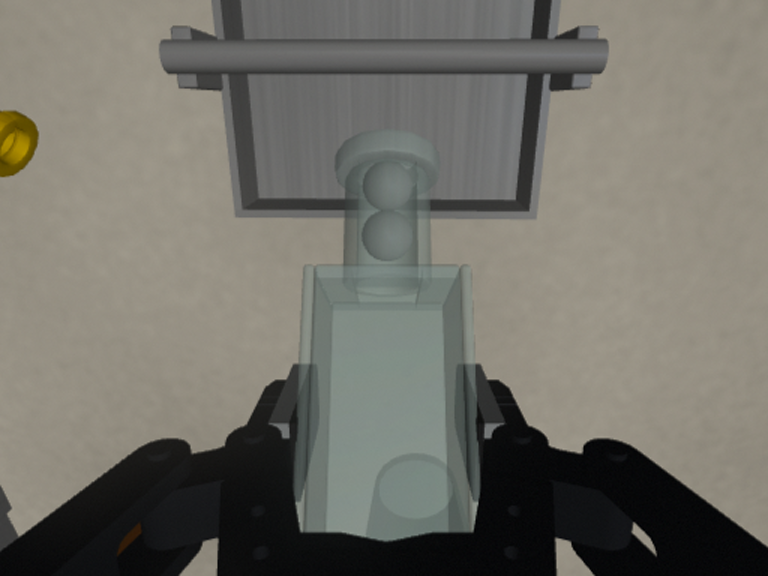

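Contact registered at 38 N and the grip is unmoved. Balls at (387,186) and (387,235) hardly moved, so I try brisker taps.

```bash
python3 -m handwheel '[[0.018,0,0.0107,0],[0.018,0,0.0107,0],[0.016,0,0.0095,0]]'; python3 -m handwheel '[[-0.017,0,-0.010,0],[-0.017,0,-0.010,0],[0,0,0,0]]'
python3 - <<'E'
from m import *
p,R,o,Rb,m=mouthcalc();bar=np.array([.537,.210,.07])
ax=-Rb[:,0];d=-Rb[:,2];tgt=bar-.006*ax-.0125*d
print('to contact tool',R.T@(tgt-m),'along,perp',(tgt-m)@ax,(tgt-m)@d,'F',read_state()['ft_force'],read_state()['time'])
im=snapshot('wrist')
cv2.imwrite('pics/w12.png',cv2.resize(im[:,:,::-1],(768,576),interpolation=cv2.INTER_CUBIC))
E
```

```text
time: 13.25
tool_pos: [0.5902, 0.2115, 0.1901]
tcp_rot: [0.095, 3.028, -0.04]
ft_force: [33.2, -8.9, 48.6]
gripper_width: 0.5
time: 13.55
tool_pos: [0.6218, 0.2103, 0.2178]
tcp_rot: [0.093, 3.022, -0.039]
ft_force: [0.2, -0.4, -1.8]
gripper_width: 0.504
to contact tool [ 0.03445514 -0.00222985  0.02222718] along,perp 0.04097163185500001 0.0015905654105270867 F [ 0.17466747 -0.41543048 -1.82642598] 13.55
```

View pics/w12.png

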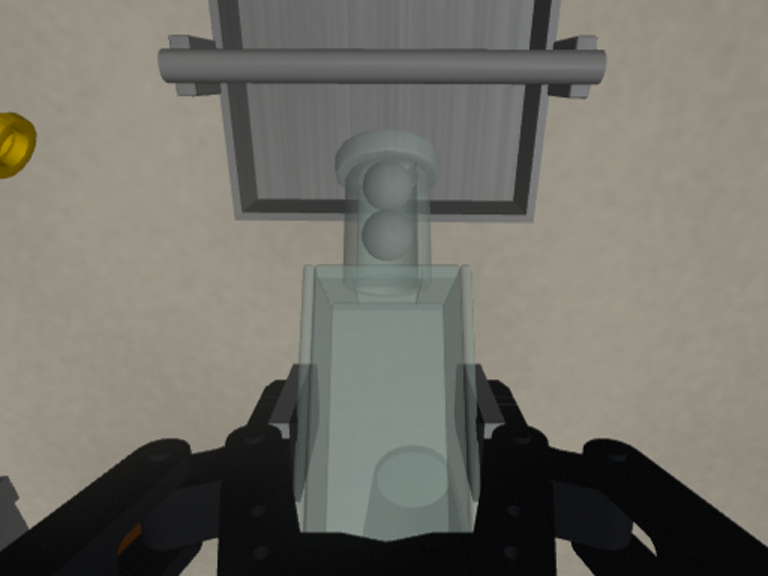

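```bash
cat > v.py <<'E'
from m import *
p,R,o,Rb,m=mouthcalc();bar=np.array([.537,.210,.07]);s=read_state()
ax=-Rb[:,0];d=-Rb[:,2];tgt=bar-.006*ax-.0125*d
print('%.2f'%s['time'],'along %.4f perp %.4f'%((tgt-m)@ax,(tgt-m)@d),'F',s['ft_force'].round(1),'qd',s['joint_velocities'].round(3),'tilt',R[2,0].round(3))
E
python3 - <<'E'
from m import *
import m as M
# contact geometry at the pressed pose of tap 2
R=Ro.from_rotvec([0.095,3.028,-.04]).as_matrix();p=np.array([.5902,.2115,.1901])
p0,R0,o,Rb,mo=mouthcalc()
mt=p+R@(R0.T@(mo-p0));A=R@R0.T@Rb;ax=-A[:,0];d=-A[:,2];bar=np.array([.537,.21,.07])
print('pressed: bar rel mouth along',(bar-mt)@ax,'down',(bar-mt)@d)
R=Ro.from_rotvec([0.099,3.073,-.045]).as_matrix();p=np.array([.5963,.2107,.1869])
mt=p+R@(R0.T@(mo-p0));A=R@R0.T@Rb;ax=-A[:,0];d=-A[:,2]
print('tap1: ',(bar-mt)@ax,(bar-mt)@d)
E
python3 -m handwheel '[[0.013,0,0.0077,0]]'>/dev/null; python3 v.py;python3 -m handwheel '[[0.013,0,0.0077,0]]'>/dev/null; python3 v.py
```

```text
pressed: bar rel mouth along 0.0045939897641059735 down 0.012049908393016603
tap1:  0.004841866391997337 0.011040608223465625
13.70 along 0.0233 perp 0.0015 F [-1.   0.5 -2.3] qd [ 0.052 -0.135  0.409 -0.005 -0.213  0.062] tilt -0.116
13.80 along 0.0048 perp 0.0015 F [ 0.5 -0.9 -2.1] qd [ 0.044 -0.124  0.368 -0.013 -0.224  0.062] tilt -0.112
```

```bash
python3 -m handwheel '[[0.013,0,0.0077,0]]'>/dev/null; python3 v.py; python3 -m handwheel '[[-0.017,0,-0.010,0],[-0.017,0,-0.010,0],[0,0,0,0]]' >/dev/null
python3 v.py; python3 - <<'E'
from h import *
im=snapshot('wrist')
cv2.imwrite('pics/w13.png',cv2.resize(im[:,:,::-1],(768,576),interpolation=cv2.INTER_CUBIC))
r=[]
for n in ('wrist10','w11','w12','w13'):
    i=cv2.imread(f'pics/{n}.png')[120:310,320:460];r.append(cv2.resize(i,None,fx=1.4,fy=2.8))
cv2.imwrite('pics/cmp.png',np.hstack(r))
E
```

```text
13.90 along -0.0014 perp 0.0005 F [24.5 -6.1 43. ] qd [ 0.033 -0.186  0.214 -0.075 -0.305  0.057] tilt -0.133
14.20 along 0.0338 perp 0.0018 F [ 0.5 -0.1 -1.4] qd [ 0.013 -0.005  0.084  0.007  0.008  0.003] tilt -0.129
```

View pics/cmp.png

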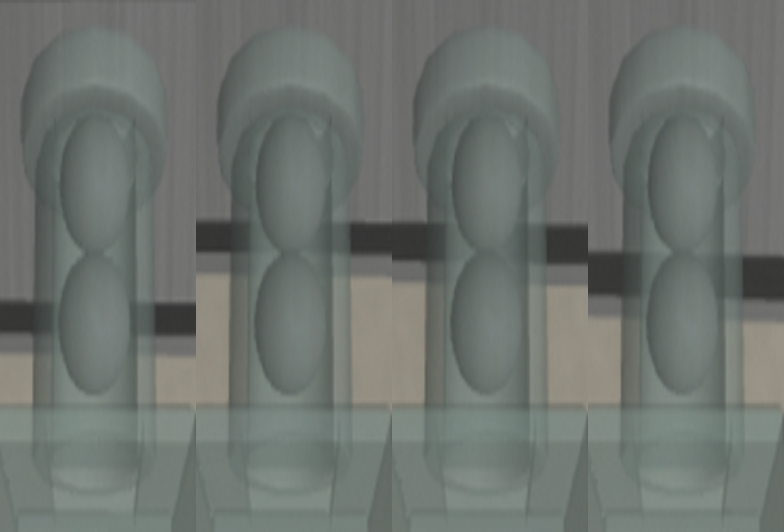

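The balls have not moved in any of the three taps. The force direction (about 60° up against a 37° axis) suggests the strike is off the rim's lower edge rather than on its face. I shift the mouth about 6 mm down across its axis and tap a bit faster.

```bash
python3 -m handwheel '[[-0.006,0.001,0.003,0],[0,0,0,0]]' >/dev/null; python3 v.py; python3 -m handwheel '[[0.0172,0,0.0102,0]]'>/dev/null; python3 v.py;python3 -m handwheel '[[0.0172,0,0.0102,0]]'>/dev/null; python3 v.py
```

```text
14.45 along 0.0290 perp -0.0041 F [ 0.1  0.6 -2.5] qd [ 0.008 -0.007  0.045  0.003  0.01   0.003] tilt -0.118
14.55 along 0.0102 perp -0.0046 F [ 0.2  0.3 -2.7] qd [ 0.064 -0.151  0.529 -0.013 -0.287  0.081] tilt -0.12
14.65 along -0.0009 perp -0.0062 F [23.  -7.2 39.4] qd [ 0.035 -0.211  0.256 -0.09  -0.4    0.076] tilt -0.141
```

```bash
python3 -m handwheel '[[-0.017,0,-0.010,0],[-0.017,0,-0.010,0],[0,0,0,0]]' >/dev/null
python3 v.py; python3 - <<'E'
from h import *
im=snapshot('wrist')
cv2.imwrite('pics/w14.png',cv2.resize(im[:,:,::-1],(768,576),interpolation=cv2.INTER_CUBIC))
r=[]
for n in ('w13','w14'):
    i=cv2.imread(f'pics/{n}.png')[120:310,320:460];r.append(cv2.resize(i,None,fx=2.8,fy=2.8))
cv2.imwrite('pics/cmp2.png',np.hstack(r))
E
```

```text
14.95 along 0.0381 perp -0.0056 F [-0.3 -0.3 -2.6] qd [ 0.008 -0.001  0.064  0.004  0.009  0.004] tilt -0.141
```

View pics/cmp2.png

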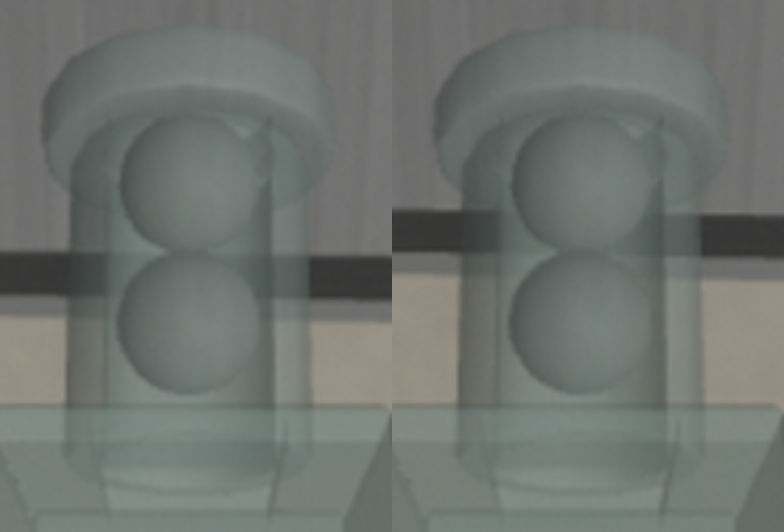

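```bash
python3 -m handwheel '[[-0.004,0.0015,-0.0075,0],[0,0,0,0],[0,0,0,0]]' >/dev/null; python3 v.py; python3 -m handwheel '[[0.024,0,0.0142,0]]'>/dev/null; python3 v.py
```

```text
15.30 along 0.0370 perp -0.0008 F [-0.5 -0.3 -2.2] qd [ 0.001 -0.004 -0.001  0.    -0.004  0.002] tilt -0.129
15.40 along 0.0132 perp -0.0011 F [ 0.2 -0.5 -1.4] qd [ 0.09  -0.224  0.724 -0.021 -0.389  0.118] tilt -0.136
```

```bash
python3 -m handwheel '[[0.022,0,0.013,0]]'>/dev/null; python3 v.py; python3 -m handwheel '[[-0.017,0,-0.010,0],[-0.017,0,-0.010,0],[0,0,0,0]]' >/dev/null
python3 v.py; python3 - <<'E'
from h import *
im=snapshot('wrist')
cv2.imwrite('pics/w15.png',cv2.resize(im[:,:,::-1],(768,576),interpolation=cv2.INTER_CUBIC))
r=[]
for n in ('w14','w15'):
    i=cv2.imread(f'pics/{n}.png')[120:310,320:460];r.append(cv2.resize(i,None,fx=2.8,fy=2.8))
cv2.imwrite('pics/cmp3.png',np.hstack(r))
E
```

```text
15.50 along -0.0010 perp -0.0029 F [ 24.5 -10.4  48.1] qd [ 0.044 -0.268  0.316 -0.114 -0.474  0.1  ] tilt -0.162
15.80 along 0.0412 perp -0.0018 F [-0.3  0.2 -2.6] qd [ 0.008 -0.009  0.055  0.003  0.008  0.003] tilt -0.168
```

View pics/cmp3.png

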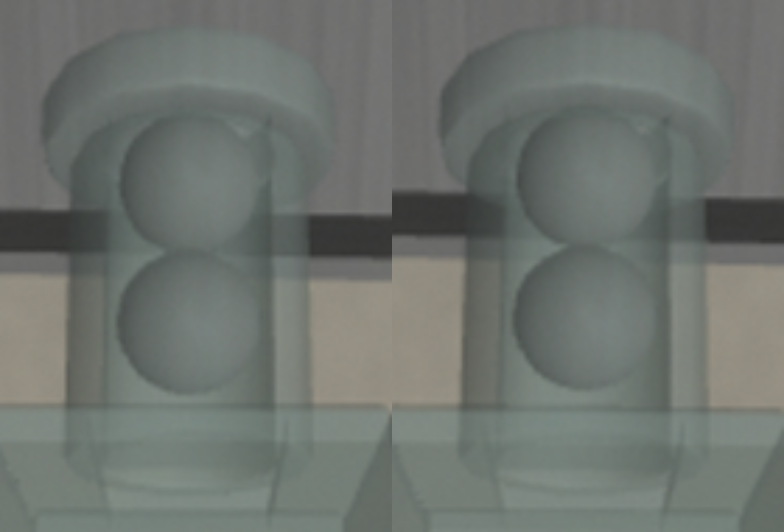

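At about 0.28 m/s both balls moved, from (188,183) to (583-392,178) in the crop, roughly 0.7 mm. I repeat at that pace.

```bash
python3 -m handwheel '[[0.0255,0.0015,0.0145,0]]'>/dev/null; python3 v.py; python3 -m handwheel '[[0.022,0,0.0125,0]]'>/dev/null; python3 v.py; python3 -m handwheel '[[-0.017,0,-0.010,0],[-0.017,0,-0.010,0],[0,0,0,0]]' >/dev/null
python3 v.py; python3 - <<'E'
from h import *
im=snapshot('wrist')
cv2.imwrite('pics/w16.png',cv2.resize(im[:,:,::-1],(768,576),interpolation=cv2.INTER_CUBIC))
r=[]
for n in ('w15','w16'):
    i=cv2.imread(f'pics/{n}.png')[120:310,320:460];r.append(cv2.resize(i,None,fx=2.8,fy=2.8))
cv2.imwrite('pics/cmp4.png',np.hstack(r))
E
```

```text
15.95 along 0.0129 perp -0.0016 F [-0.8  0.3 -2.4] qd [ 0.12  -0.213  0.721 -0.031 -0.412  0.159] tilt -0.17
16.05 along -0.0027 perp -0.0029 F [ 26.7 -14.2  43.4] qd [ 0.038 -0.249  0.325 -0.146 -0.53   0.109] tilt -0.192
16.35 along 0.0343 perp -0.0017 F [-0.3 -0.1 -2.4] qd [ 0.011 -0.004  0.072  0.004  0.007  0.002] tilt -0.192
```

View pics/cmp4.png

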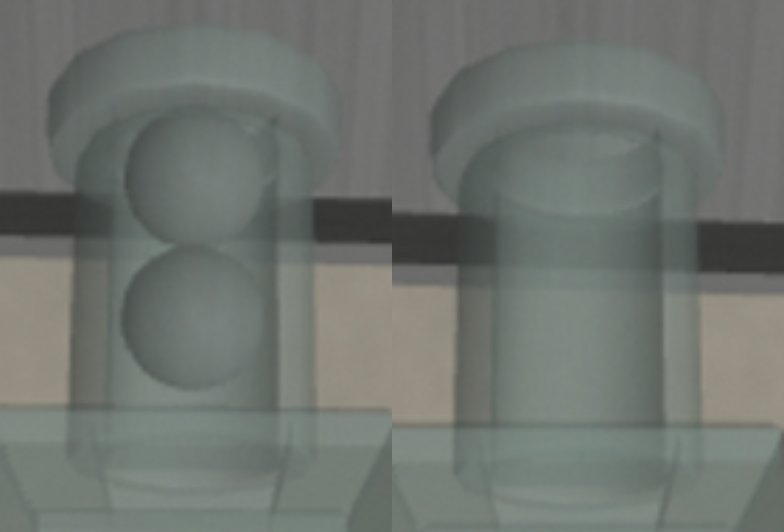

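```bash
python3 - <<'E'
from h import *
for n in('scene','side'):
    im=snapshot(n);u,v=[(290,160),(95,80)][n=='side']
    cv2.imwrite(f'pics/{n}17c.png',cv2.resize(im[v:v+120,u:u+150,::-1],(750,600),interpolation=cv2.INTER_CUBIC))
    print(n,[(t,d['rect'],round(d['confidence'],2)) for t in('ball1_center','bottle') for d in find_in(n,t)])
E
```

```text
scene [('bottle', [324.4, 185.8, 30.6, 37.6], 0.9), ('bottle', [241.0, 174.4, 33.3, 40.0], 0.66)]
side [('ball1_center', [142.8, 239.2, 51.3, 45.9], 0.21), ('bottle', [183.7, 72.3, 52.5, 59.0], 0.96), ('bottle', [237.9, 201.3, 20.5, 69.4], 0.68)]
```

View pics/w16.png

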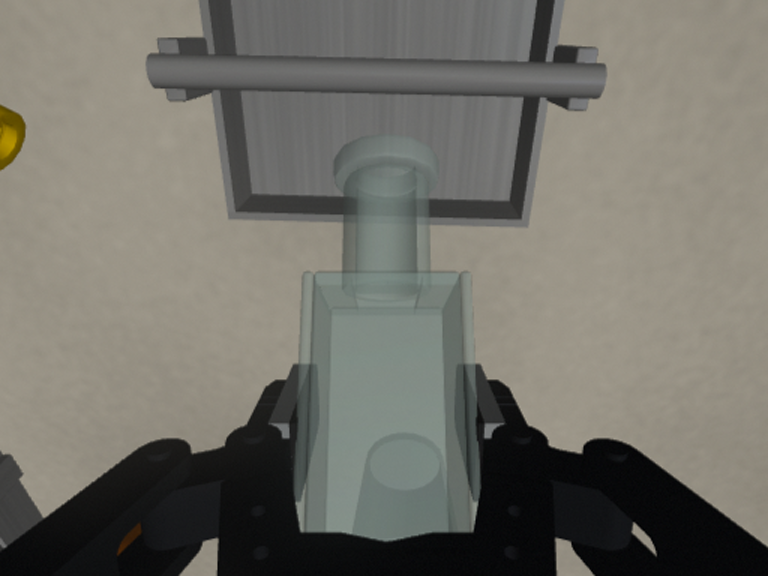

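View pics/scene17c.png

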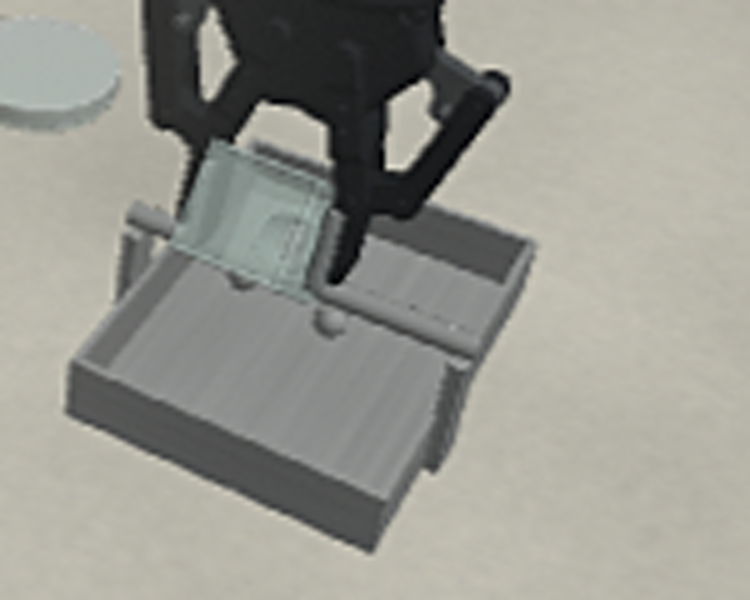

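View pics/side17c.png

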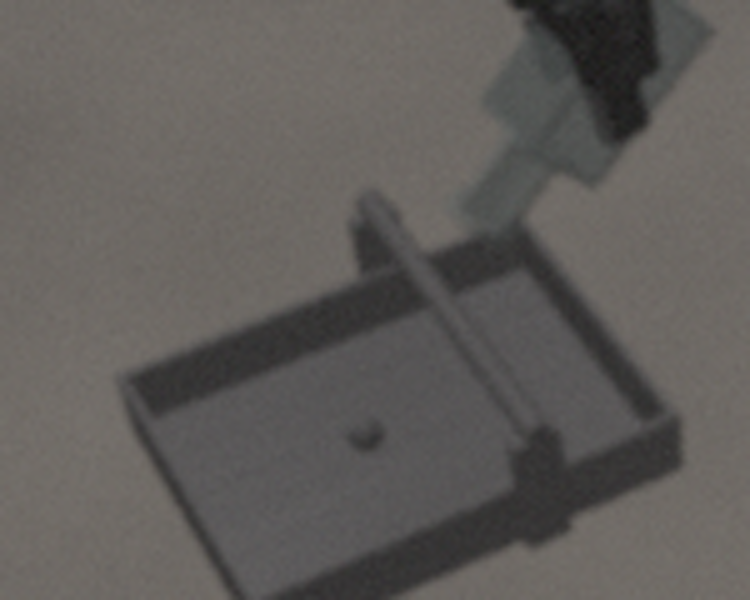

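The bottle is empty. The scene crop shows two balls inside the tray, at (240,280) and (328,320). Next I lift, turn to the rest's heading, and level the bottle by pressing its neck on the bar with a light grip.

```bash
python3 -m handwheel '[[-0.005,0,-0.02,0],[-0.005,0,-0.03,0],[0,0,-0.02,0],[0,0,0,-0.13],[0,0,0,-0.13],[0,0,0,-0.13],[0,0,0,0],[0,0,0,0]]'
python3 - <<'E'
from h import *
delta(None,.329+np.pi);p,R,s=tool();print(R.round(3),s['joints'].round(3))
cal=calibration('wrist')
im=snapshot('wrist')
cv2.imwrite('pics/w18.png',cv2.resize(im[:,:,::-1],(768,576),interpolation=cv2.INTER_CUBIC))
pts=[((-.042,-.022,.044),(303,273)),((-.042,.022,.044),(470,273)),((-.042,-.022,0),(330,312)),((-.042,.022,0),(443,312)),((-.086,0,.039),(387,136))]
b,o,Rb=fitbottle(pts,p,R,cal,.55);print(b.cost,b.x,(b.fun*1.5).round(1));print(Rb.round(3),'mouth',o+Rb@[-.086,0,.022],'neck65',o+Rb@[-.062,0,.022])
E
```

```text
time: 17.5
tool_pos: [0.5995, 0.2177, 0.2829]
tcp_rot: [-0.53, 2.923, -0.104]
ft_force: [-0.2, 0.1, -2.1]
gripper_width: 0.502
t 17.50 pos [0.5995 0.2177 0.2829] hdg -2.775 tilt 0.1826 F [-0.2  0.1 -2.1] g 0.502
turn 0.0372
[[-0.923 -0.342  0.177]
 [-0.354  0.935 -0.038]
 [-0.153 -0.098 -0.983]] [ 0.192  0.176  1.684 -0.08   1.115 -1.709]
17.592098464874116 [-0.01868898 -0.0005771   0.0731595   0.5585048 ] [ 1.5 -0.2 -1.1 -0.2 -5.8 -1.1  5.8 -1.1 -0.4  2.3]
[[ 0.688 -0.342 -0.639]
 [ 0.32   0.935 -0.155]
 [ 0.651 -0.098  0.753]] mouth [0.55668068 0.19001345 0.17444492] neck65 [0.57320444 0.19770497 0.19005921]
```

View pics/w18.png

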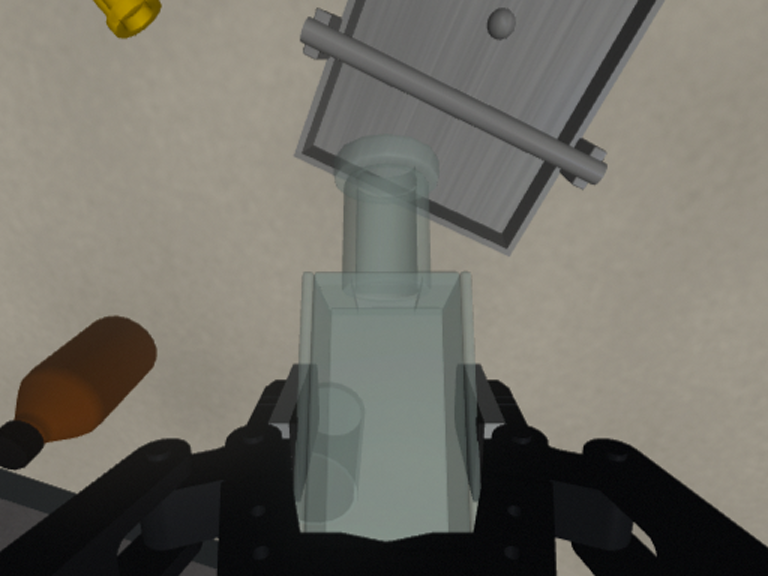

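```bash
python3 -m handwheel '[[0.016,0.010,0.010,0.037],[0.016,0.009,0.025,0],[0.012,0.006,0.025,0],[0.003,0.002,0.012,0],[0,0,0,0],[0,0,0,0]]'
cat > w.py <<'E'
from h import *
p,R,s=tool();P=p+.049*R[:,2];T=np.array([.569,.222,.150])
delta(None,.329+np.pi);print('P',P.round(4),'delta tool to T',(R.T@(T-P)).round(4),'world-down in tool',(R.T@[0,0,-1]).round(3))
E
python3 w.py
```

```text
time: 18.15
tool_pos: [0.5601, 0.2252, 0.2009]
tcp_rot: [-0.459, 2.931, -0.098]
ft_force: [0.8, 0.7, -1.0]
gripper_width: 0.503
t 18.15 pos [0.5601 0.2252 0.2009] hdg -2.824 tilt 0.1856 F [ 0.8  0.7 -1. ] g 0.503
turn -0.011
P [0.5689 0.2233 0.1528] delta tool to T [ 0.0008 -0.001   0.0028] world-down in tool [0.16  0.091 0.983]
```

```bash
python3 -m handwheel '[[0.0013,0.0007,0.008,0],[0.0013,0.0007,0.008,0],[0.0013,0.0007,0.008,0],[0.0013,0.0007,0.008,0]]' - 20; python3 w.py; python3 - <<'E'
from h import *
im=snapshot('wrist')
cv2.imwrite('pics/w19.png',cv2.resize(im[:,:,::-1],(768,576),interpolation=cv2.INTER_CUBIC))
E
```

```text
time: 18.55
tool_pos: [0.5651, 0.2265, 0.1763]
tcp_rot: [-0.452, 2.922, -0.095]
ft_force: [-2.7, 3.4, 17.5]
gripper_width: 0.505
t 18.55 pos [0.5651 0.2265 0.1763] hdg -2.827 tilt 0.1944 F [-2.7  3.4 17.5] g 0.505
turn -0.0139
P [0.5744 0.2248 0.1282] delta tool to T [ 0.0022 -0.003  -0.0223] world-down in tool [0.171 0.091 0.981]
```

View pics/w19.png

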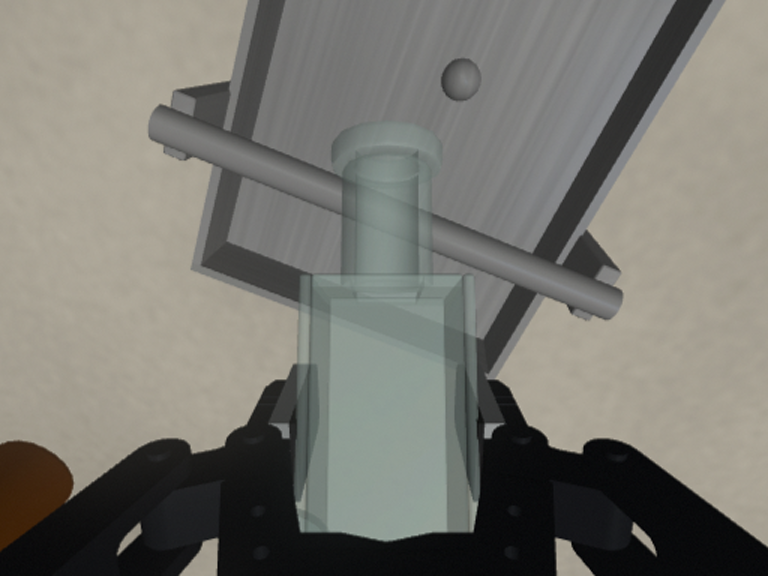

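```bash
python3 -m handwheel '[[0.003,0.0007,0.008,0],[0.003,0.0007,0.008,0],[0.003,0.0007,0.008,0]]'; python3 w.py; python3 - <<'E'
from h import *
im=snapshot('wrist')
cv2.imwrite('pics/w20.png',cv2.resize(im[:,:,::-1],(768,576),interpolation=cv2.INTER_CUBIC))
E
```

```text
time: 18.9
tool_pos: [0.5702, 0.2274, 0.1643]
tcp_rot: [-0.447, 2.898, -0.092]
ft_force: [-1.8, 1.8, 8.5]
gripper_width: 0.499
t 18.90 pos [0.5702 0.2274 0.1643] hdg -2.826 tilt 0.2171 F [-1.8  1.8  8.5] g 0.499
turn -0.0136
P [0.5807 0.2259 0.1165] delta tool to T [ 0.0055 -0.0034 -0.0351] world-down in tool [0.194 0.093 0.977]
```

View pics/w20.png

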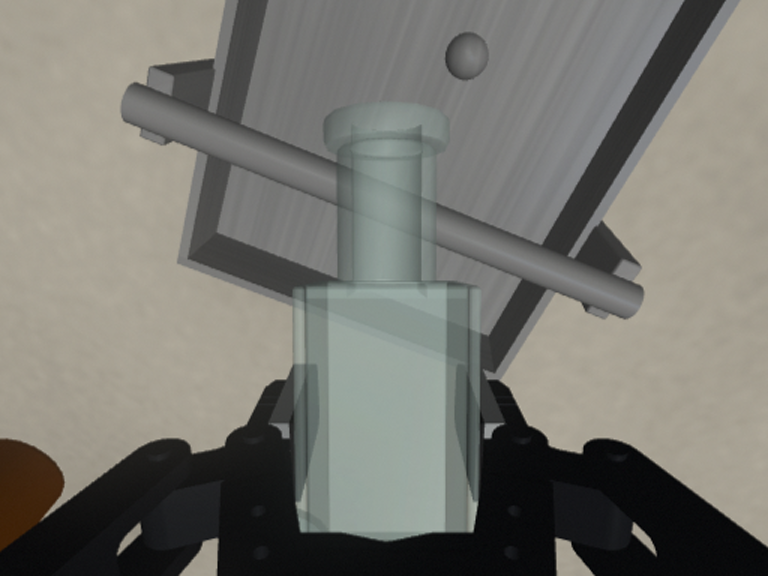

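```bash
python3 -m handwheel '[[0.004,0.0007,0.008,0],[0.004,0.0007,0.007,0],[0.003,0.0007,0.005,0]]'; python3 w.py; python3 - <<'E'
from h import *
im=snapshot('wrist')
cv2.imwrite('pics/w21.png',cv2.resize(im[:,:,::-1],(768,576),interpolation=cv2.INTER_CUBIC))
im=snapshot('side');cv2.imwrite('pics/side21.png',cv2.resize(im[50:200,95:295,::-1],(800,600),interpolation=cv2.INTER_CUBIC))
E
```

```text
time: 19.25
tool_pos: [0.5737, 0.2278, 0.1564]
tcp_rot: [-0.442, 2.873, -0.09]
ft_force: [-7.6, -0.5, 18.6]
gripper_width: 0.502
t 19.25 pos [0.5737 0.2278 0.1564] hdg -2.826 tilt 0.2411 F [-7.6 -0.5 18.6] g 0.502
turn -0.0131
P [0.5853 0.2265 0.1088] delta tool to T [ 0.0075 -0.0035 -0.0437] world-down in tool [0.219 0.095 0.971]
```

View pics/w21.png

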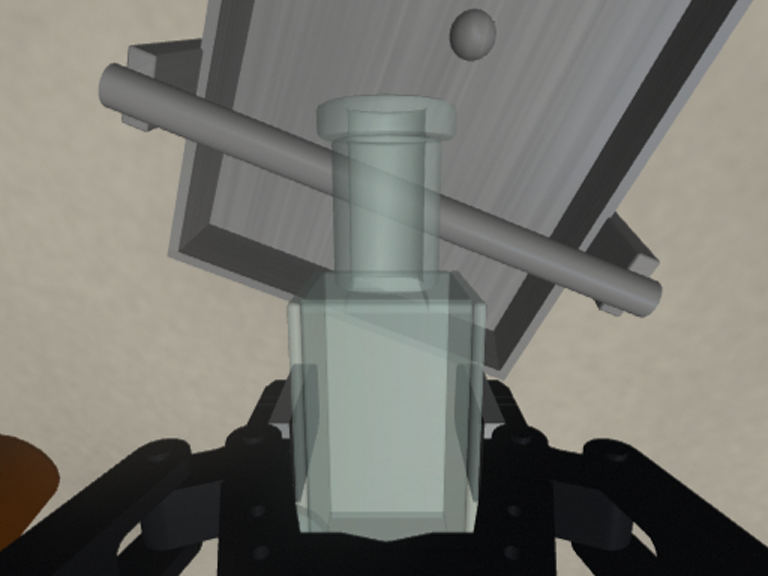

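View pics/side21.png

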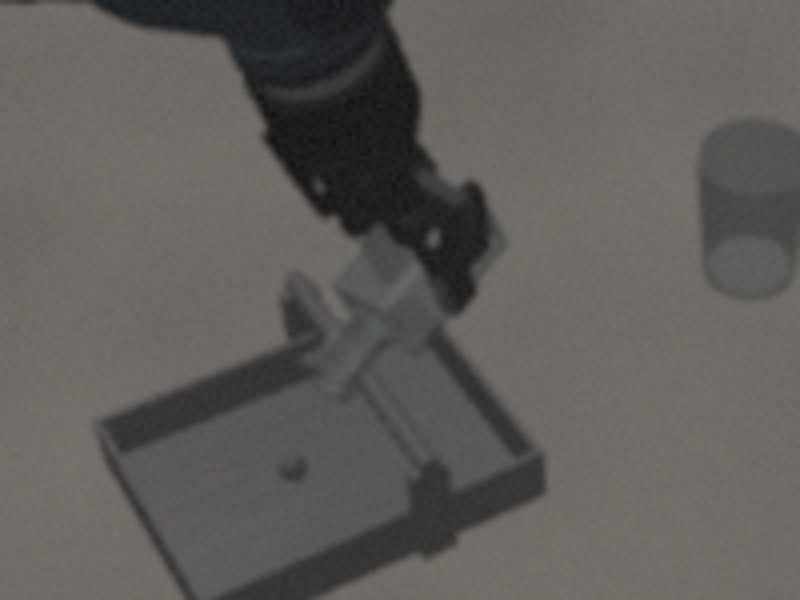

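```bash
python3 -m handwheel '[[0.004,0.0007,0.007,0],[0.004,0.0007,0.007,0]]'; python3 w.py; python3 - <<'E'
from h import *
p,R,s=tool();cal=calibration('wrist')
im=snapshot('wrist')
cv2.imwrite('pics/w22.png',cv2.resize(im[:,:,::-1],(768,576),interpolation=cv2.INTER_CUBIC))
E
```

```text
time: 19.55
tool_pos: [0.576, 0.2278, 0.1503]
tcp_rot: [-0.438, 2.856, -0.088]
ft_force: [-1.3, 1.1, 8.8]
gripper_width: 0.503
t 19.55 pos [0.576  0.2278 0.1503] hdg -2.825 tilt 0.2584 F [-1.3  1.1  8.8] g 0.503
turn -0.0127
P [0.5885 0.2268 0.103 ] delta tool to T [ 0.0083 -0.0035 -0.0503] world-down in tool [0.236 0.097 0.967]
```

View pics/w22.png

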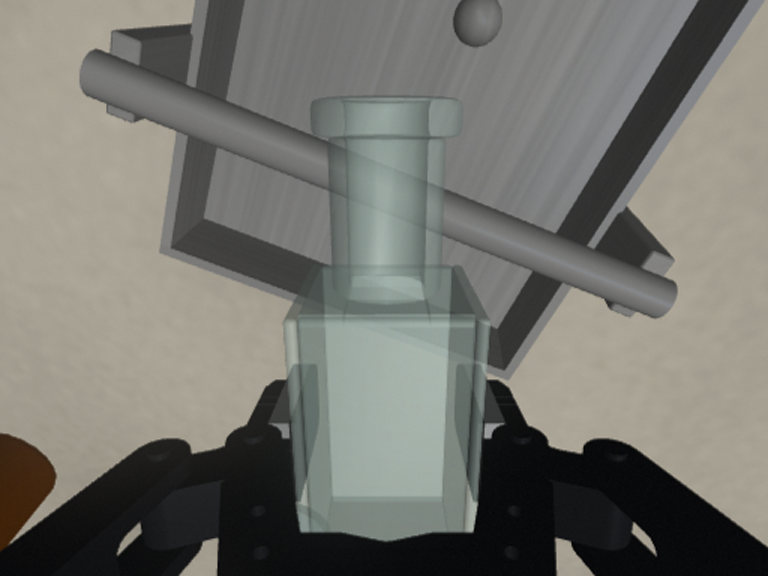

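```bash
cat > fb.py <<'E'
from h import *
p,R,s=tool();cal=calibration('wrist')
def go(ft,fb,rim,p=p,R=R,cal=cal):
    pts=[((-.042,-.022,.044),ft[0]),((-.042,.022,.044),ft[1]),((-.042,-.022,0),fb[0]),((-.042,.022,0),fb[1]),((-.086,0,.039),rim)]
    b,o,Rb=fitbottle(pts,p,R,cal,.1);print('cost',b.cost,b.x.round(4),(b.fun*1.5).round(1));print('pitch',np.degrees(np.arcsin(Rb[2,0])),'roll',np.degrees(np.arcsin(Rb[2,1])),'origin',o.round(4),'hdg',np.arctan2(Rb[1,0],Rb[0,0]))
    return o,Rb
E
python3 -c "
from fb import *
go([(285,321),(490,321)],[(322,267),(455,267)],(387,97))"
```

```text
cost 28.238219131131135 [-0.0039 -0.0003  0.0744 -0.0208] [ 0.1 -1.8  0.6 -1.8 -8.4 -0.2  6.  -0.2  1.   3.5]
pitch 12.522702638251953 roll -5.562751272602228 origin [0.5988 0.2271 0.0791] hdg 0.31429416526657883
```

```bash
python3 -m handwheel '[[0.005,0.0007,0.007,0],[0.005,0.0007,0.007,0],[0.004,0,0.005,0]]'; python3 w.py; python3 - <<'E'
from h import *
im=snapshot('wrist')
cv2.imwrite('pics/w23.png',cv2.resize(im[:,:,::-1],(768,576),interpolation=cv2.INTER_CUBIC))
E
```

```text
time: 19.9
tool_pos: [0.5781, 0.2273, 0.1424]
tcp_rot: [-0.431, 2.829, -0.084]
ft_force: [-6.4, 1.4, 16.2]
gripper_width: 0.5
t 19.90 pos [0.5781 0.2273 0.1424] hdg -2.825 tilt 0.2848 F [-6.4  1.4 16.2] g 0.500
turn -0.0128
P [0.5919 0.2266 0.0954] delta tool to T [ 0.008  -0.0032 -0.0588] world-down in tool [0.263 0.098 0.96 ]
```

View pics/w23.png

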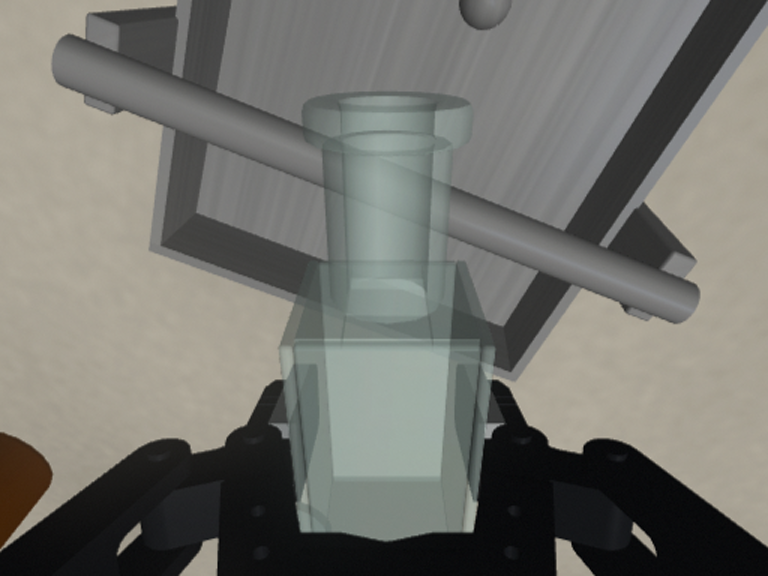

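```bash
python3 -c "
from fb import *
go([(279,345),(496,345)],[(313,263),(464,263)],(387,99))"
```

```text
cost 15.801251100237359 [-0.0002 -0.0004  0.0697 -0.1361] [-2.6 -2.2  3.1 -2.2 -4.9  0.1  2.4  0.1  1.1  3.7]
pitch 7.511364595147379 roll -5.643257193906374 origin [0.598  0.2259 0.0756] hdg 0.3023736968276691
```

The bottle is nearly level (7.5°), but the fit says it slid up about 11 mm in the pads. Its neck underside at bar height confirms the fit. The fingertips would now foul the rest's rails. So I set the bottle down on free bench at about (0.69, 0.06), let it settle flat, and regrip it higher.

```bash
python3 -m handwheel '[[-0.003,-0.001,-0.01,0],[-0.008,-0.003,-0.03,0],[-0.008,-0.003,-0.03,0],[-0.003,-0.001,-0.01,0],[0,0,0,0]]' - 60; cat > n.py <<'E'
import sys
from h import *
# offset of bottle origin from TCP in tool axes
def nxt(off,T,h=None):
    p,R,s=tool();o=p+R@np.array(off);delta(None,h)
    print('origin',o.round(4),'tool delta',(R.T@(np.array(T)-o)).round(4),'down',(R.T@[0,0,-1]).round(3))
E
python3 -c "
from n import *
nxt((-.0002,-.0004,.0697),(.69,.06,.05),.33+np.pi)"
```

```text
time: 20.45
tool_pos: [0.5802, 0.2275, 0.231]
tcp_rot: [-0.429, 2.825, -0.084]
ft_force: [0.2, -0.1, -1.9]
gripper_width: 0.503
t 20.45 pos [0.5802 0.2275 0.231 ] hdg -2.826 tilt 0.2892 F [ 0.2 -0.1 -1.9] g 0.503
turn -0.0146
origin [0.6004 0.2261 0.1643] tool delta [-0.0019 -0.1726  0.1375] down [0.268 0.099 0.958]
```

```bash
python3 -m handwheel '[[-0.007,-0.040,0.006,0],[-0.008,-0.046,0.007,0],[-0.008,-0.046,0.007,0],[-0.006,-0.035,0.006,0],[-0.003,-0.015,0.002,0],[0,0,0,0],[0,0,0,0]]'; python3 -c "
from n import *
nxt((-.0002,-.0004,.0697),(.69,.06,.03),.33+np.pi)
for n in ('wrist','side'):
    im=snapshot(n);cv2.imwrite(f'pics/{n}24.png',cv2.resize(im[:,:,::-1],(768,576),interpolation=cv2.INTER_CUBIC))"
```

```text
time: 21.15
tool_pos: [0.6681, 0.0585, 0.2189]
tcp_rot: [-0.434, 2.838, -0.079]
ft_force: [-1.3, -0.3, -1.4]
gripper_width: 0.503
t 21.15 pos [0.6681 0.0585 0.2189] hdg -2.825 tilt 0.2749 F [-1.3 -0.3 -1.4] g 0.503
turn -0.0139
origin [0.6873 0.0573 0.1519] tool delta [0.0277 0.0132 0.118 ] down [0.255 0.093 0.962]
```

View pics/wrist24.png

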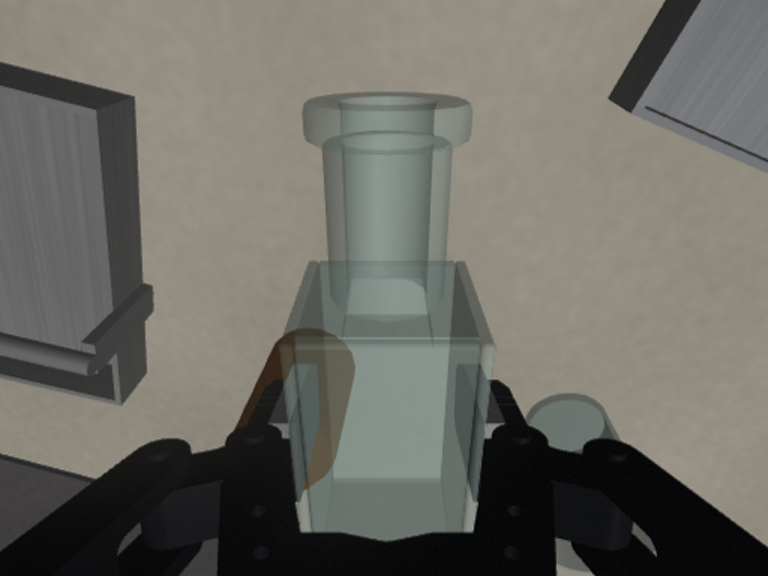

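View pics/side24.png

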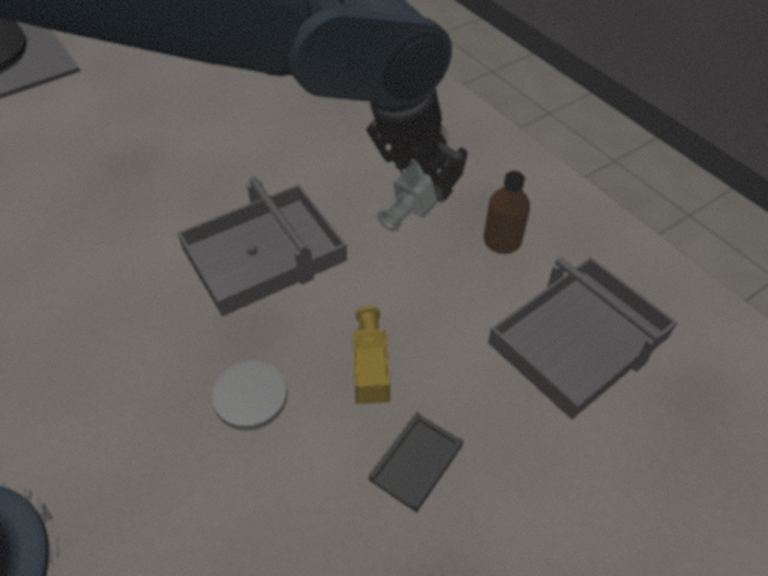

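```bash
python3 -m handwheel '[[0.008,0.003,0.030,0],[0.009,0.0035,0.035,0],[0.008,0.003,0.030,0],[0.003,0.001,0.012,0],[0.001,0,0.005,0],[0,0,0,0],[0,0,0,0]]'; python3 -c "
from n import *
nxt((-.0002,-.0004,.0697),(.69,.06,.005),.33+np.pi)"
```

```text
time: 21.95
tool_pos: [0.6694, 0.0678, 0.1048]
tcp_rot: [-0.45, 2.826, -0.078]
ft_force: [0.1, -0.5, -1.4]
gripper_width: 0.502
t 21.95 pos [0.6694 0.0678 0.1048] hdg -2.812 tilt 0.2839 F [ 0.1 -0.5 -1.4] g 0.502
turn -0.0007
origin [0.6892 0.0668 0.038 ] tool delta [ 0.0101 -0.0036  0.032 ] down [0.263 0.096 0.96 ]
```

```bash
python3 -m handwheel '[[0.003,-0.001,0.010,0],[0.003,-0.001,0.010,0],[0.002,0,0.006,0],[0.001,0,0.004,0],[0.001,0,0.004,0]]' - 20; python3 -c "
from n import *
nxt((-.0002,-.0004,.0697),(.69,.06,.005),.33+np.pi)"
```

```text
time: 22.45
tool_pos: [0.6746, 0.062, 0.0744]
tcp_rot: [-0.448, 2.817, -0.08]
ft_force: [-4.3, 1.4, 21.3]
gripper_width: 0.504
t 22.45 pos [0.6746 0.062  0.0744] hdg -2.812 tilt 0.2937 F [-4.3  1.4 21.3] g 0.504
turn -0.0005
origin [0.695  0.061  0.0078] tool delta [0.0057 0.0008 0.0012] down [0.272 0.099 0.957]
```

```bash
python3 -m handwheel '[[0,0,-0.001,0],[0,0,-0.001,0],[0,0,0,0],[0,0,0,0]]' 0.8;  python3 -m handwheel '[[-0.002,-0.001,-0.007,0],[0,0,-0.002,0],[0,0,0,0],[0,0,0,0]]'; python3 -c "
from n import *
nxt((-.0002,-.0004,.0697),(.69,.06,.005),.33+np.pi)
for n in ('wrist','side'):
    im=snapshot(n);cv2.imwrite(f'pics/{n}25.png',cv2.resize(im[:,:,::-1],(768,576),interpolation=cv2.INTER_CUBIC))"
```

```text
time: 22.85
tool_pos: [0.6756, 0.0615, 0.0778]
tcp_rot: [-0.447, 2.813, -0.081]
ft_force: [-0.8, 0.3, 0.6]
gripper_width: 0.798
time: 23.25
tool_pos: [0.675, 0.0612, 0.0879]
tcp_rot: [-0.446, 2.813, -0.081]
ft_force: [0.4, -0.5, 0.2]
gripper_width: 0.796
t 23.25 pos [0.675  0.0612 0.0879] hdg -2.812 tilt 0.2977 F [ 0.4 -0.5  0.2] g 0.796
turn -0.0005
origin [0.6957 0.0602 0.0214] tool delta [0.0098 0.0032 0.014 ] down [0.276 0.1   0.956]
```

View pics/wrist25.png

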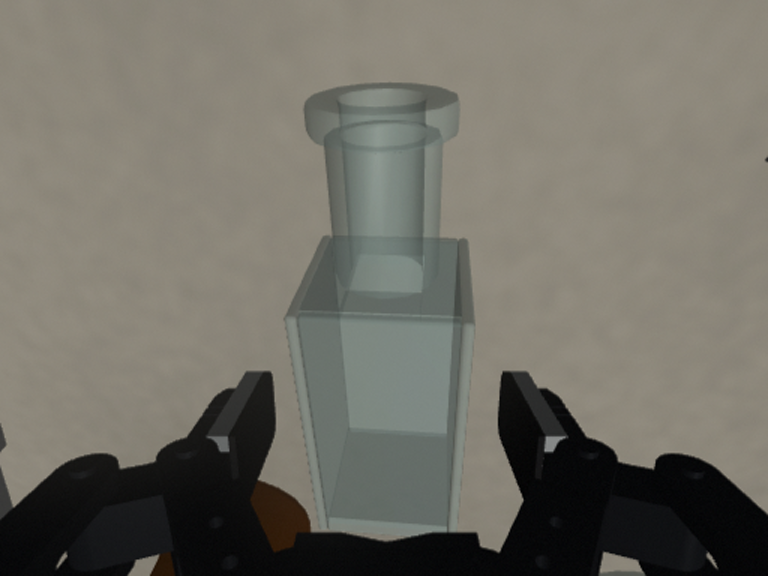

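The bottle is flat on the bench, centred between the fingers: rim (382,110), front top corners (288,317) and (474,322). I lower about 7 mm and regrip.

```bash
python3 -m handwheel '[[0.001,0,0.004,0],[0.001,0,0.003,0],[0,0,0,0],[0,0,0,0]]'; python3 w.py;  python3 -m handwheel '[[0,0,0,0],[0,0,0,0],[0,0,0,0],[0,0,0,0],[0,0,0,0]]' 0 50; python3 w.py; python3 -c "
from n import *
im=snapshot('wrist');cv2.imwrite(f'pics/w26.png',cv2.resize(im[:,:,::-1],(768,576),interpolation=cv2.INTER_CUBIC))"
```

```text
time: 23.75
tool_pos: [0.6747, 0.0605, 0.0789]
tcp_rot: [-0.447, 2.815, -0.081]
ft_force: [0.1, -0.4, -0.5]
gripper_width: 0.801
t 23.75 pos [0.6747 0.0605 0.0789] hdg -2.812 tilt 0.2959 F [ 0.1 -0.4 -0.5] g 0.801
turn 0.0003
P [0.689  0.06   0.0321] delta tool to T [ 0.0265  0.1776 -0.1494] world-down in tool [0.274 0.1   0.957]
time: 24.25
tool_pos: [0.6748, 0.0605, 0.0795]
tcp_rot: [-0.447, 2.815, -0.081]
ft_force: [0.3, 0.2, -0.6]
gripper_width: 0.523
t 24.25 pos [0.6748 0.0605 0.0795] hdg -2.812 tilt 0.2957 F [ 0.3  0.2 -0.6] g 0.523
turn 0.0005
P [0.6891 0.0601 0.0327] delta tool to T [ 0.0267  0.1776 -0.1488] world-down in tool [0.274 0.1   0.957]
```

View pics/w26.png

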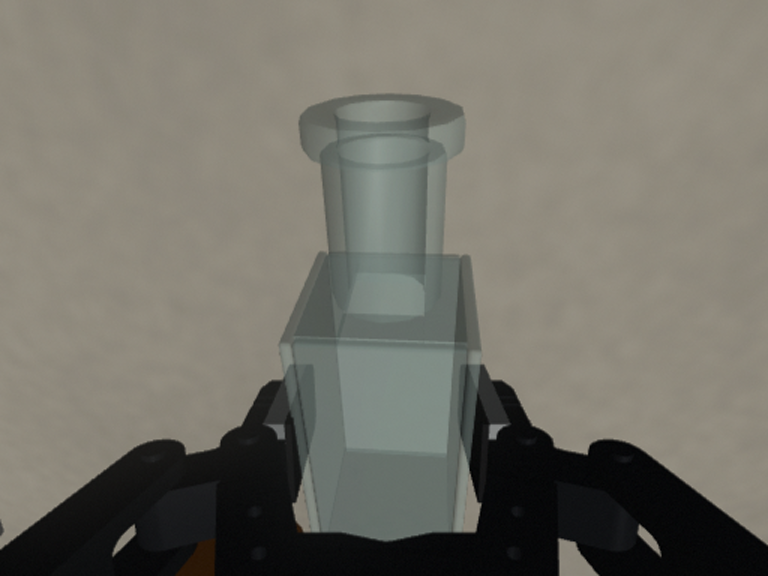

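```bash
python3 - <<'E'
from h import *
p,R,s=tool();cal=calibration('wrist')
pts=[((-.042,-.022,.044),(282,344)),((-.042,.022,.044),(480,349)),((-.042,-.022,0),(320,253)),((-.042,.022,0),(469,256)),((-.086,0,.039),(382,95))]
W=lambda q,X:np.array([q[0]+np.cos(q[2])*X[0]-np.sin(q[2])*X[1],q[1]+np.sin(q[2])*X[0]+np.cos(q[2])*X[1],X[2]])
for sg in(1,-1):
    f=lambda q:np.concatenate([proj(None,W(q,(X[0],sg*X[1],X[2])),cal)-np.array(u)/1.5 for X,u in pts])
    r=least_squares(f,[.69,.06,.33]);print(r.cost,r.x,(r.fun*1.5).round(1))
    q=r.x;o=W(q,(0,0,0));print('off tool',(R.T@(o-p)).round(4))
E
```

```text
221.21670448399067 [0.69290646 0.0604649  0.30781352] [ -3.7 -12.1   4.   -5.6   0.8 -12.1   4.8  -9.1  -3.1  23. ]
off tool [0.0053 0.0025 0.0813]
28228.808741889727 [0.69625293 0.06200486 0.33780849] [ 196.7   10.4 -202.8   -1.6  150.     3.2 -149.7   -2.   -14.7   44.3]
off tool [0.0018 0.003  0.0823]
```

```bash
python3 - <<'E'
from h import *
p,R,s=tool();cal=calibration('wrist')
pts=[((-.042,-.022,.044),(282,344)),((-.042,.022,.044),(480,349)),((-.042,-.022,0),(320,253)),((-.042,.022,0),(469,256)),((-.086,0,.005),(382,95))]
W=lambda q,X:np.array([q[0]+np.cos(q[2])*X[0]-np.sin(q[2])*X[1],q[1]+np.sin(q[2])*X[0]+np.cos(q[2])*X[1],X[2]+q[3]])
for free in (0,1):
    f=lambda q:np.concatenate([proj(None,W(np.append(q[:3],free*q[3]),X),cal)-np.array(u)/1.5 for X,u in pts])
    r=least_squares(f,[.69,.06,.33,0]);print(r.cost,r.x.round(4),(r.fun*1.5).round(1))
    o=W(np.append(r.x[:3],free*r.x[3]),(0,0,0));print('off tool',(R.T@(o-p)).round(4))
E
```

```text
9.071430447213409 [0.6951 0.0628 0.3578 0.    ] [-3.8  2.2  0.4  0.9  0.1 -0.   2.2 -3.6  1.6  0.7]
off tool [0.0026 0.004  0.082 ]
7.158407936967111 [ 0.6957  0.0628  0.3572 -0.0011] [-2.6  1.  -0.7 -0.3  0.7 -0.1  1.5 -3.6  1.7  2.3]
off tool [0.0023 0.004  0.0832]
```

Flat fit is good (2–3 px): bottle at (0.695, 0.063), held 30+ mm up. I lift and carry it to the rest.

```bash
python3 -m handwheel '[[-0.003,-0.001,-0.010,0],[-0.009,-0.003,-0.032,0],[-0.009,-0.003,-0.032,0],[-0.006,-0.002,-0.020,0]]' - 70 ; python3 -c "
from n import *
nxt((.0024,.004,.0825),(.491,-.1847,.10),.33+np.pi)"
```

```text
time: 24.7
tool_pos: [0.6712, 0.0615, 0.1758]
tcp_rot: [-0.449, 2.827, -0.077]
ft_force: [0.9, 0.4, -1.7]
gripper_width: 0.522
t 24.70 pos [0.6712 0.0615 0.1758] hdg -2.814 tilt 0.2829 F [ 0.9  0.4 -1.7] g 0.522
turn -0.0022
origin [0.6908 0.0638 0.0956] tool delta [ 0.2586 -0.1775 -0.0578] down [0.263 0.095 0.96 ]
```

```bash
python3 -m handwheel '[[0.024,-0.017,-0.006,0],[0.033,-0.0225,-0.0075,0],[0.033,-0.0225,-0.0075,0],[0.033,-0.0225,-0.0075,0],[0.033,-0.0225,-0.0075,0],[0.033,-0.0225,-0.0075,0],[0.030,-0.020,-0.007,0],[0.022,-0.016,-0.005,0],[0.010,-0.006,-0.002,0],[0,0,0,0],[0,0,0,0]]' ; python3 -c "
from n import *
nxt((.0024,.004,.0825),(.491,-.1847,.05),.33+np.pi)
for n in('wrist','side','scene'):
    im=snapshot(n);cv2.imwrite(f'pics/{n}27.png',cv2.resize(im[:,:,::-1],(768,576),interpolation=cv2.INTER_CUBIC))"
```

```text
time: 25.8
tool_pos: [0.4723, -0.1865, 0.1919]
tcp_rot: [-0.452, 2.81, -0.086]
ft_force: [-0.7, 0.0, -1.6]
gripper_width: 0.519
t 25.80 pos [ 0.4723 -0.1865  0.1919] hdg -2.808 tilt 0.2999 F [-0.7  0.  -1.6] g 0.519
turn 0.0041
origin [ 0.4933 -0.1845  0.112 ] tool delta [0.0193 0.007  0.0586] down [0.276 0.104 0.955]
```

View pics/wrist27.png

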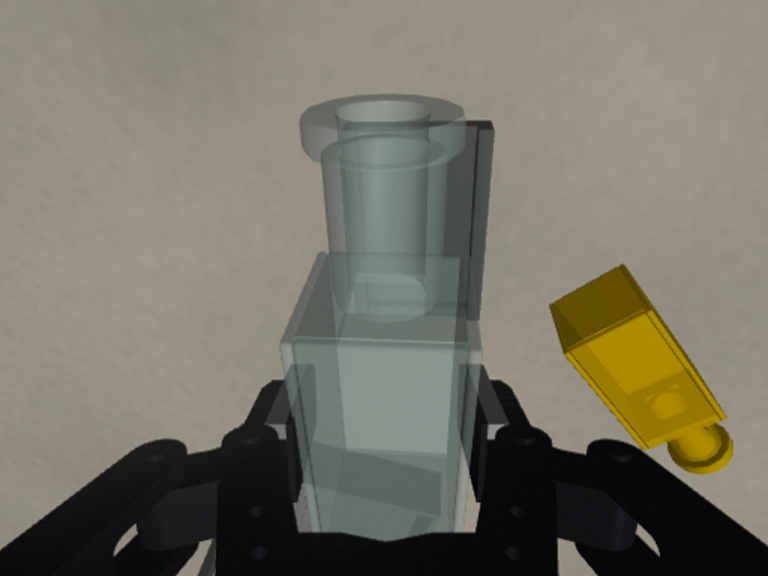

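View pics/side27.png

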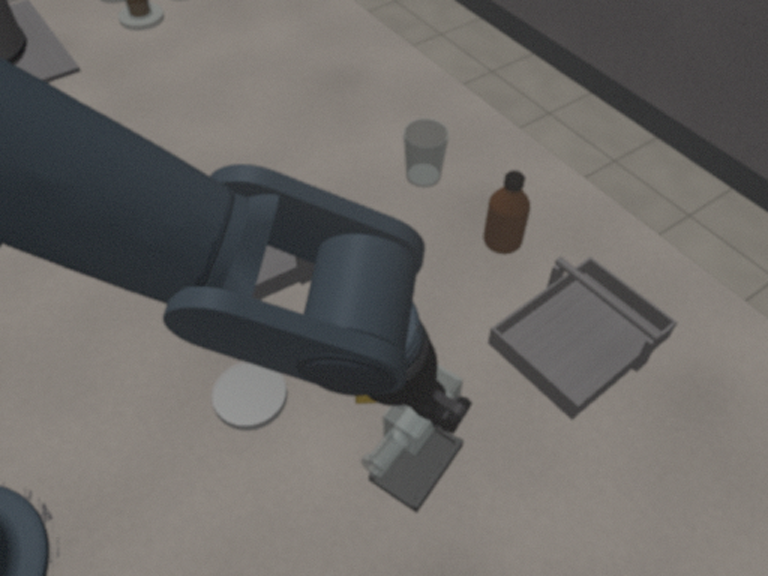

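View pics/scene27.png

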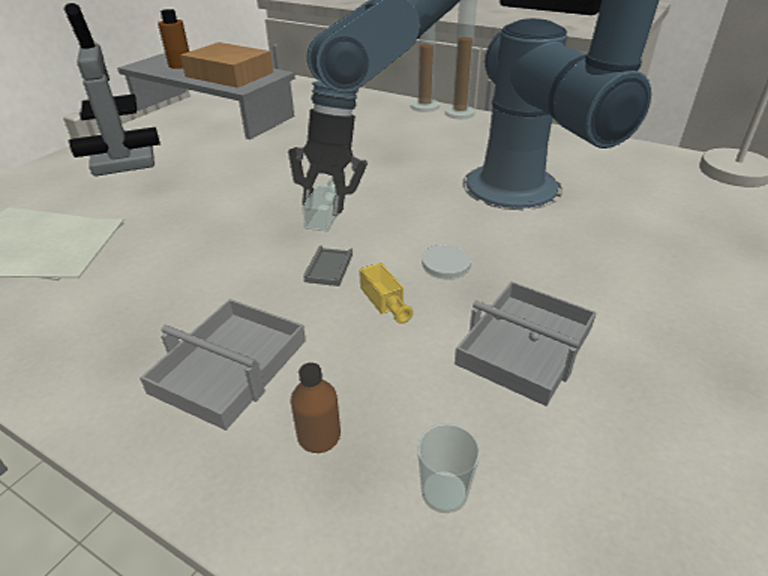

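```bash
python3 - <<'E'
from h import *
p,R,s=tool();cal=calibration('wrist')
Rc=cal['R']@R; tc=cal['R']@p+cal['t']   # cam from tool
p2=np.array([.4858,-.1894,.1879]);R2=Ro.from_rotvec([-.511,3.077,-.015]).as_matrix()
c2={'camera_matrix':cal['camera_matrix'],'R':Rc@R2.T};c2['t']=tc-c2['R']@p2
W=lambda q,X:np.array([q[0]+np.cos(q[2])*X[0]-np.sin(q[2])*X[1],q[1]+np.sin(q[2])*X[0]+np.cos(q[2])*X[1],X[2]])
def ft(pts,c):
    f=lambda q:np.concatenate([proj(None,W(q,X),c)-np.array(u)/1.5 for X,u in pts])
    r=least_squares(f,[.49,-.18,.33]);print(r.cost,r.x.round(4),(r.fun*1.5).round(1));return r.x
rest=ft([((-.051,-.034,.016),(328,200)),((-.051,.034,.016),(466,198)),((.051,-.034,.016),(336,389)),((.051,.034,.016),(459,388))],c2)
bot=ft([((.042,-.022,.044+.006),(349,405)),((.042,.022,.05),(441,405)),((-.042,-.022,.05),(345,229)),((-.042,.022,.05),(448,229)),((-.086,0,.045),(398,121))],c2)
print('proj rest right-far rail now',1.5*proj(None,W(rest,(-.051,.034,.016)),cal),1.5*proj(None,W(rest,(-.051,-.034,.016)),cal))
E
```

```text
2.1258585629462976 [ 0.4911 -0.1847  0.3404] [-2.  -0.3  1.7  0.3 -0.9 -0.1  1.3  0.4]
2.125508616590459 [ 0.4909 -0.1857  0.3263] [-0.5  0.4  0.6  1.3 -0.7  0.3  1.   0.8 -0.4 -2.1]
proj rest right-far rail now [494.08451543 126.09389749] [339.02775586 127.42393504]
```

Rest fitted at (0.4911, -0.1847), yaw 0.340, and it reprojects within 3 px in the current picture. I descend in stages.

```bash
python3 -m handwheel '[[0.006,0.002,0.016,0.01],[0.007,0.002,0.022,0.01],[0.005,0.0015,0.016,0],[0.002,0.001,0.008,0],[0,0,0,0],[0,0,0,0],[0,0,0,0]]' ; python3 -c "
from n import *
nxt((.0024,.004,.0825),(.4911,-.1847,.008),.33+np.pi)
im=snapshot('wrist');cv2.imwrite(f'pics/w28.png',cv2.resize(im[:,:,::-1],(768,576),interpolation=cv2.INTER_CUBIC))"
```

```text
time: 26.65
tool_pos: [0.475, -0.1836, 0.1264]
tcp_rot: [-0.437, 2.809, -0.083]
ft_force: [1.1, -0.1, -1.7]
gripper_width: 0.517
t 26.65 pos [ 0.475  -0.1836  0.1264] hdg -2.818 tilt 0.3033 F [ 1.1 -0.1 -1.7] g 0.517
turn -0.0065
origin [ 0.4963 -0.1814  0.0466] tool delta [0.0166 0.0023 0.0353] down [0.281 0.101 0.954]
```

View pics/w28.png

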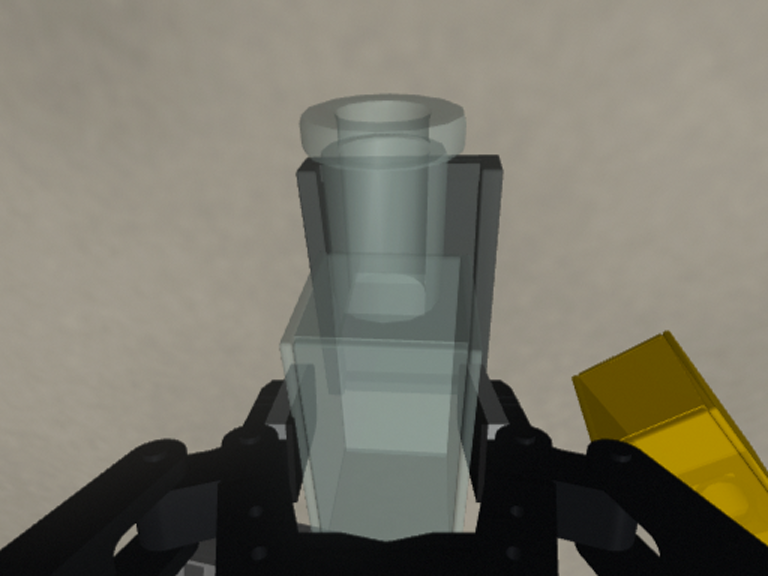

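```bash
python3 -m handwheel '[[0.005,0,0.006,0],[0.005,0,0.006,0],[0.003,0,0.006,0],[0,0,0,0],[0,0,0,0]]' ; python3 -c "
from n import *
nxt((.0024,.004,.0825),(.4911,-.1847,.008),.33+np.pi)"
```

```text
time: 27.2
tool_pos: [0.471, -0.1863, 0.1067]
tcp_rot: [-0.431, 2.813, -0.091]
ft_force: [-0.1, -0.4, -1.2]
gripper_width: 0.519
t 27.20 pos [ 0.471  -0.1863  0.1067] hdg -2.822 tilt 0.3016 F [-0.1 -0.4 -1.2] g 0.519
turn -0.0103
origin [ 0.4922 -0.1846  0.0268] tool delta [0.0062 0.0022 0.0177] down [0.278 0.106 0.955]
```

```bash
python3 -m handwheel '[[0.002,0.0005,0.005,0],[0.002,0.0005,0.005,0],[0.0016,0.0005,0.004,0],[0.001,0,0.001,0]]' ; python3 -c "
from n import *
nxt((.0024,.004,.0825),(.4911,-.1847,.006),.33+np.pi)
im=snapshot('wrist');cv2.imwrite(f'pics/w29.png',cv2.resize(im[:,:,::-1],(768,576),interpolation=cv2.INTER_CUBIC))"
```

```text
time: 27.6
tool_pos: [0.4712, -0.1848, 0.0905]
tcp_rot: [-0.427, 2.817, -0.096]
ft_force: [-0.0, 0.2, -1.4]
gripper_width: 0.523
t 27.60 pos [ 0.4712 -0.1848  0.0905] hdg -2.825 tilt 0.2980 F [-0.   0.2 -1.4] g 0.523
turn -0.0138
origin [ 0.4921 -0.1836  0.0105] tool delta [ 0.0024 -0.0003  0.0041] down [0.273 0.108 0.956]
```

View pics/w29.png

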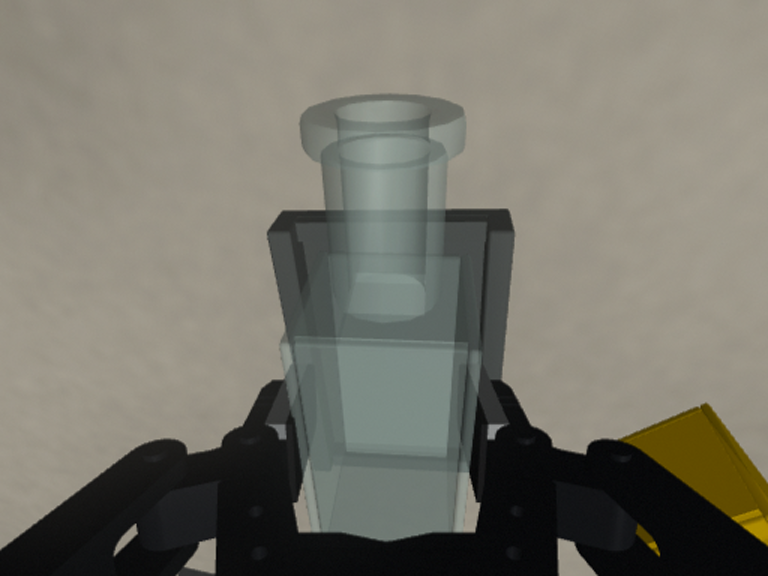

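```bash
python3 -m handwheel '[[0.0015,0,0.002,0],[0.001,0,0.002,0],[0,0,0.001,0]]' ; python3 -c "
from n import *
nxt((.0024,.004,.0825),(.4911,-.1847,.006),.33+np.pi)"
```

```text
time: 27.95
tool_pos: [0.4719, -0.1856, 0.086]
tcp_rot: [-0.425, 2.818, -0.101]
ft_force: [-0.1, 0.4, -1.4]
gripper_width: 0.523
t 27.95 pos [ 0.4719 -0.1856  0.086 ] hdg -2.826 tilt 0.2986 F [-0.1  0.4 -1.4] g 0.523
turn -0.0145
origin [ 0.4928 -0.1846  0.0061] tool delta [ 0.0016  0.0004 -0.0004] down [0.273 0.111 0.956]
```

One small step more, then release.

```bash
python3 -m handwheel '[[0.001,0,0.001,0],[0.0005,0,0.001,0]]' - 20; python3 w.py; python3 -m handwheel '[[0,0,0,0],[0,0,0,0],[0,0,0,0],[0,0,0,0]]' 0.75; python3 w.py; python3 -c "
from n import *
im=snapshot('wrist');cv2.imwrite(f'pics/w30.png',cv2.resize(im[:,:,::-1],(768,576),interpolation=cv2.INTER_CUBIC))"
```

```text
time: 28.15
tool_pos: [0.4723, -0.1859, 0.0857]
tcp_rot: [-0.425, 2.818, -0.099]
ft_force: [-8.0, 1.7, 14.0]
gripper_width: 0.522
t 28.15 pos [ 0.4723 -0.1859  0.0857] hdg -2.827 tilt 0.2981 F [-8.   1.7 14. ] g 0.522
turn -0.014
P [ 0.4866 -0.1871  0.0389] delta tool to T [-0.2276  0.3553 -0.0923] world-down in tool [0.272 0.11  0.956]
time: 28.55
tool_pos: [0.4742, -0.1885, 0.0876]
tcp_rot: [-0.424, 2.813, -0.111]
ft_force: [0.3, -0.2, -0.4]
gripper_width: 0.752
t 28.55 pos [ 0.4742 -0.1885  0.0876] hdg -2.825 tilt 0.3047 F [ 0.3 -0.2 -0.4] g 0.752
turn -0.0121
P [ 0.4888 -0.1901  0.0409] delta tool to T [-0.2268  0.3578 -0.0935] world-down in tool [0.275 0.119 0.954]
```

View pics/w30.png

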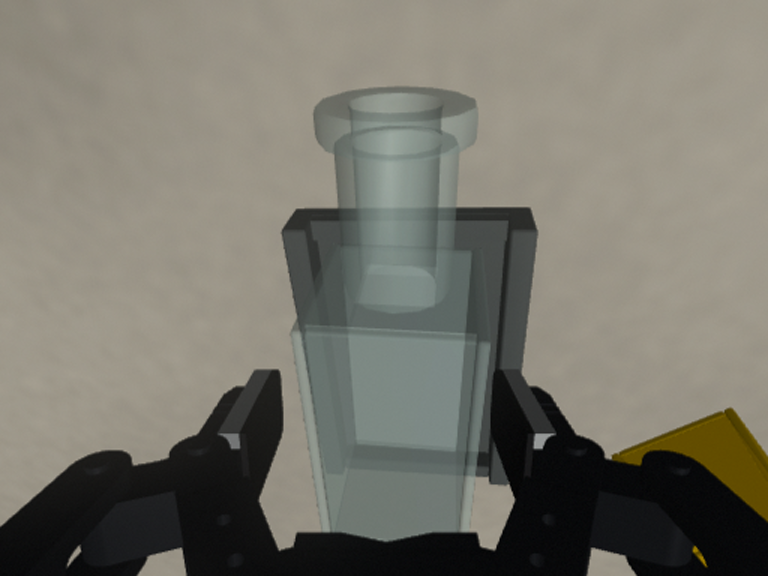

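```bash
python3 -m handwheel '[[0,0.002,0,0],[0,0,0,0]]' 0.95; python3 -m handwheel '[[-0.004,-0.002,-0.012,0],[-0.008,-0.003,-0.03,0],[-0.01,-0.004,-0.035,0],[-0.01,-0.004,-0.035,0],[-0.01,-0.004,-0.03,0],[0,0,0,0],[0,0,0,0]]'; python3 w.py; python3 -c "
from n import *
for n in('wrist','scene','side'):
    im=snapshot(n);cv2.imwrite(f'pics/{n}31.png',cv2.resize(im[:,:,::-1],(768,576),interpolation=cv2.INTER_CUBIC))"
```

```text
time: 28.8
tool_pos: [0.4732, -0.186, 0.087]
tcp_rot: [-0.425, 2.814, -0.11]
ft_force: [0.4, 0.0, -0.1]
gripper_width: 0.954
time: 29.5
tool_pos: [0.4735, -0.1844, 0.2459]
tcp_rot: [-0.424, 2.814, -0.112]
ft_force: [0.4, -0.3, 0.0]
gripper_width: 0.953
t 29.50 pos [ 0.4735 -0.1844  0.2459] hdg -2.825 tilt 0.3037 F [ 0.4 -0.3  0. ] g 0.953
turn -0.0123
P [ 0.4881 -0.186   0.1991] delta tool to T [-0.1826  0.3725  0.0576] world-down in tool [0.274 0.119 0.954]
```

View pics/wrist31.png

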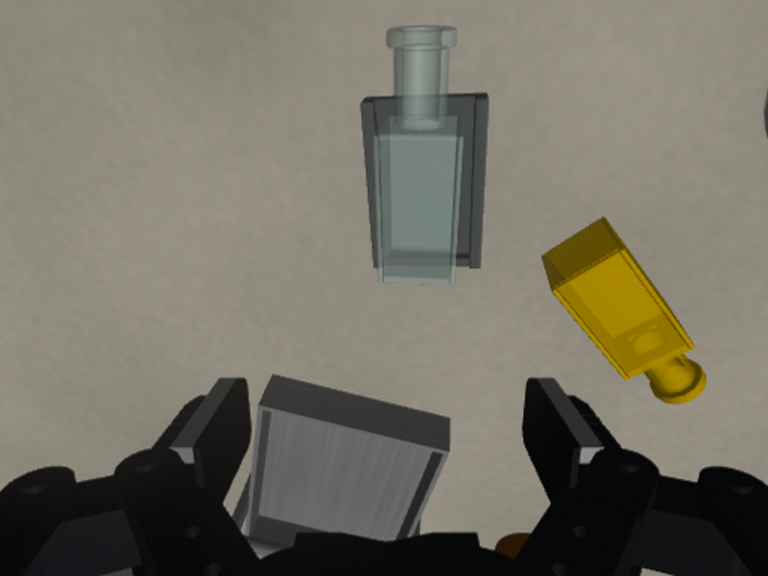

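View pics/side31.png

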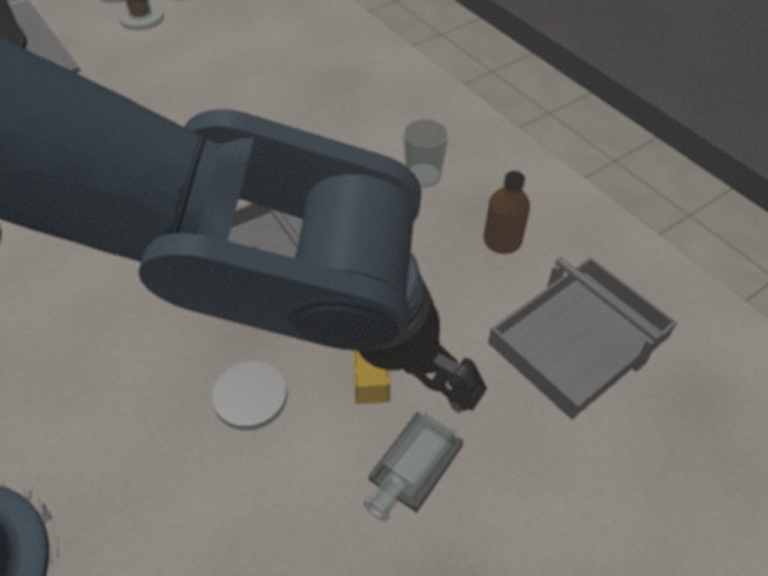

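View pics/scene31.png

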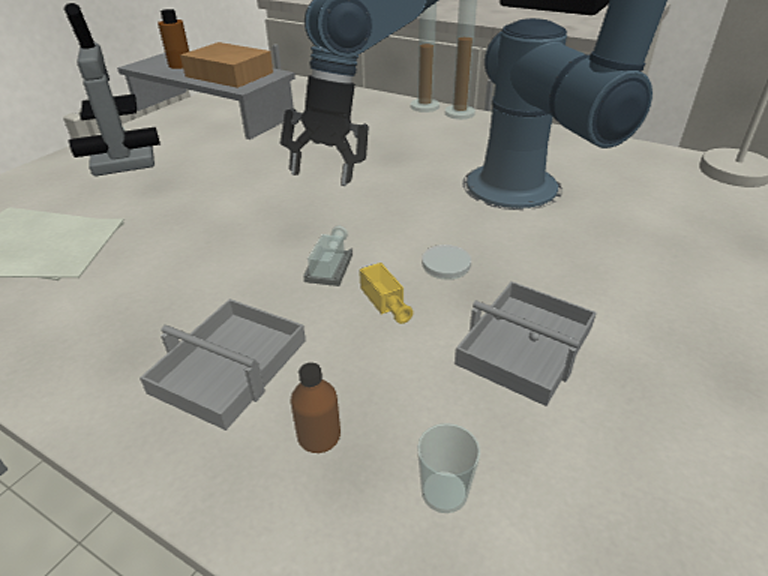

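```bash
python3 - <<'E'
import cv2,numpy as np
w=cv2.imread('pics/wrist31.png')[10:300,340:510]
s=cv2.imread('pics/scene31.png')[270:410,440:610]
b=cv2.imread('pics/scene31.png')[220:295,290:365]
cv2.imwrite('pics/z1.png',np.hstack([cv2.resize(w,(351,600),interpolation=cv2.INTER_CUBIC),cv2.resize(b,(449,600),interpolation=cv2.INTER_CUBIC)]))
cv2.imwrite('pics/z2.png',cv2.resize(s,(680,560),interpolation=cv2.INTER_CUBIC))
E
```

```text
(no output)
```

View pics/z1.png

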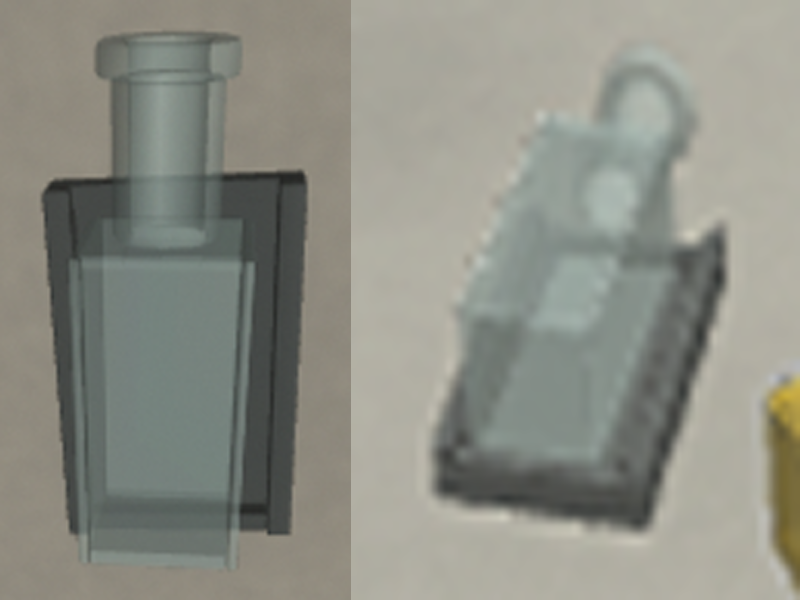

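View pics/z2.png

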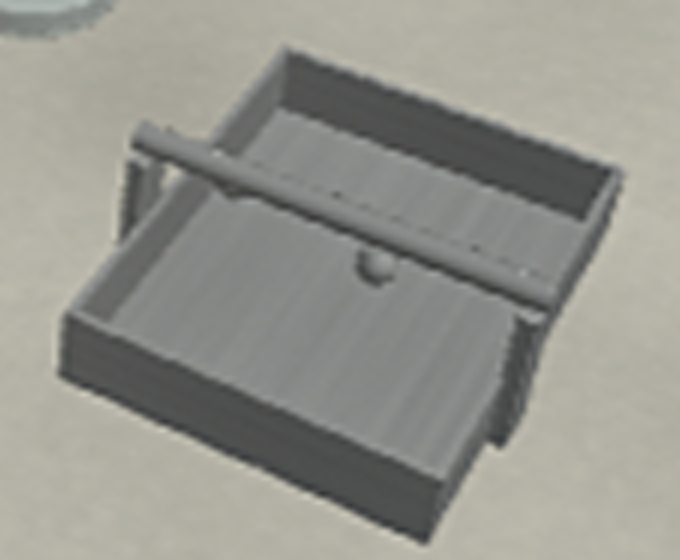

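```bash
python3 - <<'E'
from h import *
cal=calibration('wrist')
c=lambda x,y:((340+x/2.065)/1.5,(10+y/2.069)/1.5)
P=[(-.042,-.022,.044),(-.042,.022,.044),(.042,-.022,.044),(.042,.022,.044),(-.042,-.022,0),(-.042,.022,0),(-.082,-.017,.022),(-.082,.017,.022)]
U=[c(72,258),c(253,262),c(82,564),c(238,569),c(90,220),c(242,220),c(96,57),c(242,57)]
W=lambda q,X:np.array(q[:3])+Ro.from_euler('ZYX',[q[3],q[4],q[5]]).as_matrix()@np.array(X)
f=lambda q:np.concatenate([proj(None,W(q,X),cal)-np.array(u) for X,u in zip(P,U)])
r=least_squares(f,[.49,-.185,.006,.34,0,0]);print(r.cost,r.x[:3].round(4),np.degrees(r.x[3:]).round(2),r.fun.round(1))
g=lambda q:f([q[0],q[1],.006,q[2],0,0]);r2=least_squares(g,[.49,-.185,.34]);print('flat',r2.cost,r2.x.round(4),r2.fun.round(1))
# rest
Q=[(-.051,-.034,.016),(-.051,.034,.016),(.051,-.034,.016),(.051,.034,.016)];V=[c(45,192),c(304,183),c(70,533),c(291,533)]
h=lambda q:np.concatenate([proj(None,W([q[0],q[1],0,q[2],0,0],X),cal)-np.array(u) for X,u in zip(Q,V)])
r3=least_squares(h,[.49,-.185,.34]);print('rest',r3.cost,r3.x.round(4),r3.fun.round(1))
d=r2.x[:2]-r3.x[:2];t=r3.x[2];print('bottle in rest frame mm',1e3*np.array([np.cos(t)*d[0]+np.sin(t)*d[1],-np.sin(t)*d[0]+np.cos(t)*d[1]]))
E
```

```text
6.099534876798641 [ 0.4937 -0.1872  0.0024] [17.36 -1.21 -2.24] [-0.5  0.   1.3 -1.2 -0.8  0.2 -0.2 -0.3 -1.3 -0.5  1.9 -0.6 -0.1  1.4
 -0.3  0.7]
flat 12.467920119423862 [ 0.4918 -0.1863  0.3096] [-1.9  0.8  0.8 -0.3 -1.1  0.9 -0.   1.2 -0.4 -1.1  3.6 -1.2 -0.8  0.6
 -0.  -0.3]
rest 2.7620129774497557 [ 0.4903 -0.184   0.3433] [-1.4 -0.2  1.3 -0.7 -0.1  0.7  0.   1. ]
bottle in rest frame mm [ 0.62563775 -2.67283042]
```

The bottle lies flat in the rest: the flat fit has about 1 px residuals, it sits 0.6 mm along and 2.7 mm to the side of centre (within play), and the neck is on the -x side. Both balls are in the tray, at z2 (375,265) and partly behind the bar at (232,188). I hand in.

```bash
python3 -c "
from plant import *
s=read_state();print(s['time'],s['ft_force']);print(close_job())"
```

```text
29.65 [0.02088749 0.14233675 0.41318204]
the job is handed in; nothing more can be done
None
```

I tapped both balls out into the left-hand tray, laid the bottle back in its rest, and handed the job in at 29.65 s.

**Tipping:** The moves allow no tilt, so I tipped the bottle to 33–40° by pressing its rear on the bar in a light grip.

**Taps:** The bottle took six taps on the bar. The first four, at about 0.15–0.2 m/s, did nothing. The fifth, at about 0.28 m/s, moved both balls roughly 0.7 mm, and the sixth freed both. The highest wrist force I read was about 60 N, read only at row ends.

**Extra set-down:** While levelling on the bar, the bottle slid about 11 mm in the pads. I set it down flat on free bench and regripped it before laying it in the rest.

**Last checks:**
- **Bottle:** It lies flat, neck the same way as before, 0.6 mm along and 2.7 mm sideways of centre, and about 2° turned, all within the rest's play. A free fit gave 1–2° of tilt and a height 3.6 mm too low, which I took as pixel noise because the flat fit is good to about 1 px.
- **Balls:** The neck is empty. One ball is plain in the tray; in the final picture the second shows only partly, behind the bar. Both were visible in the tray right after they dropped.
- **Rest of the scene:** Bystanders and the yellow look-alike appear unmoved. The gripper is open, clear above the bottle, with no force on it.

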